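# Set the circle cutter over the start cross

### The job

Get the bench circle cutter ready to score: swing its arm in over the yellow glass disc and turn the turntable, until the cutting wheel under the end of the arm stands directly above the pen-marked cross on the disc. Do it by light fingertip pushes, on the turntable's spokes and on the arm: grip nothing, do not touch the glass (the disc just lies on the rubber and must ride round with it, centred and flat), and leave the loose things around the machine where they are.

Things in the scene. Friction and masses are not known exactly. Their poses are not given: they have to be found in the camera images.
- machine: the bench circle cutter, bolted down: a grey cast base with a turntable and, 185 mm from the turntable's axis, an upright steel column (20 mm thick, top at 122 mm above the table) that carries the swing arm. Origin on the turntable's axis at table height; its x axis points from that axis to the column, z up. A tongue 46 mm wide and up to 22 mm high joins the two.
- turntable_center (a point): the turntable's axis at the top of its grey rubber face, 49 mm above the table. The turntable is 176 mm across, with four straight steel spokes 90 degrees apart reaching out from its rim. Beyond its rim only the tongue of the base and the table lie under the spokes.
- spoke_a (a point): centre of the black ball (20 mm across) at the end of the first spoke, 143 mm from the axis and 37 mm above the table; the spoke is a rod 9 mm thick at the same height, of which some 45 mm shows between the turntable's rim and the ball
- spoke_b (a point): ball centre of the spoke 90 degrees counter-clockwise (from above) from the first
- spoke_c (a point): ball centre of the spoke opposite the first
- spoke_d (a point): ball centre of the fourth spoke
- turntable (a joint): turn of the turntable in rad, counter-clockwise from above positive; it turns freely both ways for more than a whole turn, with a light steady drag (about 1 N at a spoke's end), and stays where it is left
- column_pivot (a point): axis of the arm's hinge on the column, at the arm's mid-height, 100 mm above the table
- cutter_arm (a joint): swing of the arm in rad: 0 (a stop) when it points straight at the turntable's axis, which puts the cutting wheel over the disc's centre; grows to 1.6 as the arm swings out, clockwise from above. Light steady drag (about 1 N at the end), stays where it is left
- cutting_wheel (a point): lowest point of the small steel cutting wheel, 185 mm from column_pivot, 60 mm above the table and so 6 mm above the glass: the arm stays at this height. The arm is a level aluminium bar 14 mm wide, 94 to 106 mm above the table; at its end a brass turret 22 mm thick with a black knob 26 mm across, top at 130 mm, stands exactly above the wheel.
- disc: the yellow opal glass disc, 150 mm across, 5 mm thick, about 220 g, lying loose and centred on the rubber, with a thin pen-drawn circle; origin at the centre of its underside
- disc_center (a point): centre of the disc, half-way through its thickness
- start_cross (a point): centre of the black pen cross (20 mm across) on the top face of the disc, on the pen circle, 55 mm from the disc's centre; top face 54 mm above the table
- plier: steel breaker-grozer plier lying flat, about 205 mm long, 14 mm high; bystander
- oil_pot: white ceramic cutter oil pot with brass cap, 54 mm across, 65 mm high; bystander
- teardrop: violet glass teardrop, 79 x 46 mm, 5 mm thick; bystander
- glass_cutter: brass pencil-shaped glass cutter lying down, 148 mm long; bystander
- pen: capped marking pen lying down, 133 mm long; bystander
- bench_brush: small wooden bench brush, 170 mm long, 29 mm high; bystander
- offcut_tray: grey tray of glass offcuts, 130 x 170 mm, 35 mm high, left of the machine; bystander
Things that resemble listed ones, but are neither listed nor needed, are in the scene too. Of the things like the disc, leave any that is pink or purple; of the rest the larger one is meant.

How it is judged:
By the outcome, as a careful person would: the job done as asked, in the order asked, and still so for the second after the job is handed in, with the robot touching nothing.
It also fails if it takes over 72 s, if anything falls off the work surface, if the arm or the gripper's body presses on something with over 40 N, if the wrist force passes 120 N, or if a joint passes its speed limit or range.

### The arm

A 6-joint arm with a two-finger parallel gripper is mounted at the origin on the work surface. World frame = base frame: x ahead of the robot, y to its left, z up, the work surface at z = 0. Lengths are in mm, angles in rad, forces in N, time in s.
With the tool pointing down it reaches from about 275 to 1000 mm from the base axis. Payload 8.4 kg.
Tool frame: the origin (TCP) lies at the very end of the fingers, on their centre line; the grasp point (between the pads) lies 19 mm behind it; z points along the fingers, x is the direction in which the jaws open and shut, and the axes are right-handed (so a half turn about z gives the same grasp; the last joint's range is limited). The gripper opens to 85 mm and grips with 20 to 120 N. Pads are 22 mm wide; open, the fingers measure 114 mm over their backs; the gripper's body (76 mm by 85 mm) begins 54 mm behind the grasp point. The pads swing forward as they close: fully open they stand 13 mm farther back than shut.
Start: joints at [1.253, 0.353, 1.633, -0, 1.155, -0.002], TCP at [194.109, 594.096, 231.281] pointing down, gripper open.
Joint ranges: [-2.63, 2.63], [-0.92, 2.1], [0.06, 2.66], [-1.3, 4.44], [0, 2.69], [-3.02, 3.02]. Speed limits (rad/s): [2.22, 2.22, 2.79, 3.14, 3.14, 3.14].

### API

Orientations are given as [roll, pitch, yaw] about the fixed x, y, z axes, in that order (R = Rz(yaw) Ry(pitch) Rx(roll)).
In Python, from rig import r gives the robot as it stands.
- The arm moves only by the tool arm_command, never from a script. Its argument "targets" is a list of rows, each a list of 6 numbers: the shift along the tool's x, y, z in m, then the turn, a rotation vector about the tool's x, y, z in rad. A call has 1 to 20 rows; each row shifts and turns the commanded pose from where the row before left it, along the tool's axes as they then stand; what a row does not reach is not made up. A row lasts 1/12 s, in which the tool goes at most 41.7 mm and 7.16 degrees, less where a joint would pass 70% of its speed; a pose out of reach is approached as far as the arm can. A call is refused whole if a number of a shift passes 0.0417 or a number of a turn 0.125, either way. A call with a gripper value outside its range is refused whole. "fingers" is the finger opening in m, from 0 to 0.0854, set as the call begins (left out, the last holds). The fingers move at their own pace and stop on an object; "squeeze" is the grip in N (left out, the last holds). Time passes only in rows, so rows that do not move let the fingers close. It gives the time, the measured TCP pose, the force and the opening at its end, in the units of the state.
- r.sense(): the state, without advancing time (a new reading comes with each control period).
- r.grab_frame(name): name is "scene" or "top" or "wrist"; returns a dict with "image" (400x640x3 uint8, blue, green, red), "fx", "fy", "cx", "cy" (pixels), "k1" (the pictures are not rectified: a ray, as slopes to the right and down, at radius r is drawn at 1 + k1 r^2 times it, then the intrinsics apply), "xyz" and "orientation" of the camera in the world. Camera axes: x right, y down, z forward; pixel columns grow to the right and rows downward; lengths in mm; the calibration is good to about 2 mm. A picture is of the moment at which its call begins. There is no depth.
- r.sign_off(): hands the job in, once; it reports no verdict.
The state is a dict: "clock": time; "qpos": joint angles; "qvel": joint speeds; "joint_efforts": joint torques, N m; "eef_pos": TCP position; "tcp_rot": TCP orientation; "contact_force": force on the tool from outside, world axes, zero at the start; "wrist_torque": the same for the moment, N m; "opening": opening from 0.0 (shut) to 1.0 (fully open).
Only numpy, scipy, OpenCV 4.12 (cv2) and the standard library are available. Lean on these libraries where they do the work, as an engineer would, in place of code of your own. Each camera call takes 0.05 s, during which the arm holds its last target.

## Working session

There is one attempt and no reset: what is moved stays moved. The work goes in short steps, Python scripts to look and compute and a tool call to move; the robot and the scene stay as the last step left them, time stands still between calls to the robot, and variables do not carry over. Pictures are saved under pics/ and viewed, and the job is handed in when it is done.

Besides the shell and the picture viewer there is one more tool, called after "Call:" in YAML: its name, and indented under it one key for each argument. arm_command: Moves the arm, as the interface text tells. Its arguments: {"type":"object","properties":{"targets":{"type":"array"},"fingers":{"type":"number"},"squeeze":{"type":"number"}},"required":["targets"]}

```bash
ls; mkdir -p pics; python3 - <<'E'
from rig import r
import cv2
s=r.sense();print(s)
for n in("scene","top","wrist"):
    f=r.grab_frame(n);cv2.imwrite(f"pics/{n}0.png",f["image"]);print(n,{k:v for k,v in f.items() if k!="image"})
E
```

```text
pics
{'clock': 0.0, 'qpos': array([ 1.25260119e+00,  3.53633460e-01,  1.63411877e+00, -1.17546971e-05,
        1.15515965e+00, -2.36778304e-03]), 'qvel': array([ 2.15160760e-05, -1.81436778e-03, -1.53744552e-03,  1.25021638e-03,
        5.52405326e-04, -5.95166840e-05]), 'joint_efforts': array([ 5.13251189e-05, -6.05247402e+01, -3.42052460e+01,  7.85824227e-05,
        9.58730292e-03,  4.33060836e-05]), 'eef_pos': array([193.96974696, 593.66286538, 230.57740881]), 'tcp_rot': array([3.14158503e+00, 1.31924827e-03, 1.25497372e+00]), 'contact_force': array([ 0.30363326, -0.03021991,  0.02447652]), 'wrist_torque': array([-0.08111536, -0.01774357, -0.01328751]), 'opening': 1.000469853993263}
scene {'fx': 424.54969175925146, 'fy': 424.54969175925146, 'cx': 318.3462554426724, 'cy': 203.40664275607645, 'k1': -0.00920275699009203, 'xyz': array([1236.96030196,  464.6451603 , 1028.50096017]), 'orientation': array([-2.43166369e+00,  2.39482089e-03,  2.11643863e+00])}
top {'fx': 441.70769820514005, 'fy': 441.70769820514005, 'cx': 321.3687615725708, 'cy': 201.05529526075483, 'k1': 0.040875761497250564, 'xyz': array([ 312.3487361 ,   52.17052816, 1473.52901489]), 'orientation': array([-2.97612290e+00,  2.90329436e-04, -1.54999243e+00])}
wrist {'fx': 306.100732309262, 'fy': 306.100732309262, 'cx': 316.69543848719644, 'cy': 196.06012336748046, 'k1': 0.007852628150191518, 'xyz': array([131.85234433, 614.12714625, 374.75990161]), 'orientation': array([2.88153338e+00, 1.90499258e-04, 1.25473398e+00])}
```

View pics/scene0.png

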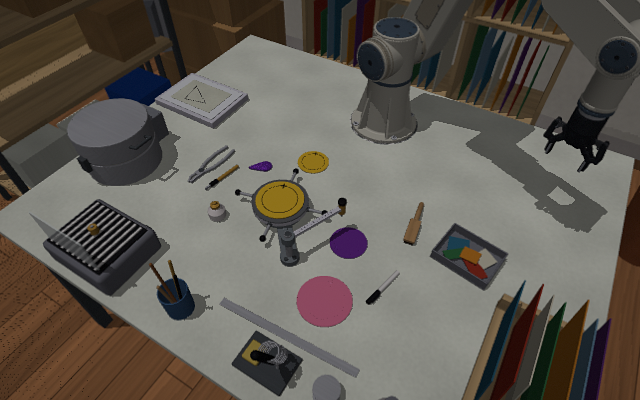

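View pics/top0.png

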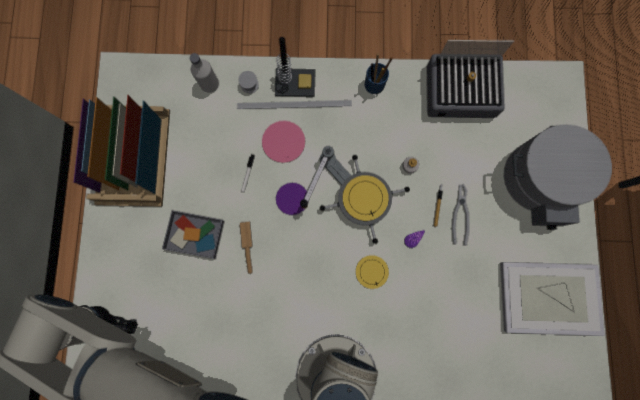

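View pics/wrist0.png

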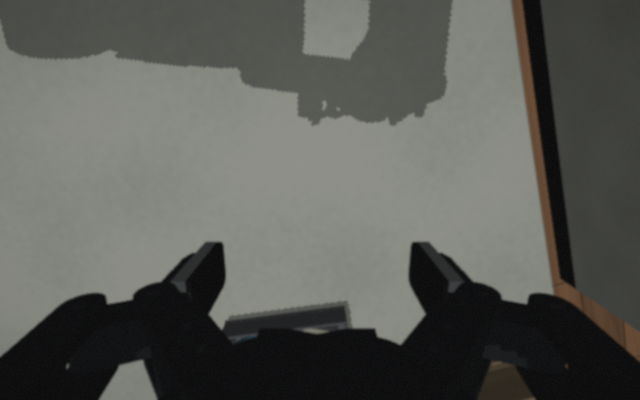

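The scene view shows the cutter with its disc near (281,202), the column near (289,250) and the knob near (342,203). In the top view the disc is near (366,198), the column (328,153), the knob (306,204), and the balls (354,158), (406,190), (375,240), (322,208). I'll zoom in and write the helpers.

```bash
cat > h.py <<'E'
import numpy as np, cv2
from scipy.spatial.transform import Rotation as R
from rig import r
def frame(n,tag=None):
    f=r.grab_frame(n); f["R"]=R.from_euler("xyz",f["orientation"]).as_matrix()
    if tag: cv2.imwrite(f"pics/{tag}.png",f["image"])
    return f
def K(f): return np.array([[f["fx"],0,f["cx"]],[0,f["fy"],f["cy"]],[0,0,1.]])
def D(f): return np.array([f["k1"],0,0,0,0.])
def ray(f,p):
    u=cv2.undistortPoints(np.array([[p]],float),K(f),D(f))[0,0]
    return f["R"]@np.array([u[0],u[1],1])
def on(f,p,z):
    d=ray(f,p); return f["xyz"]+d*(z-f["xyz"][2])/d[2]
def proj(f,P):
    c=f["R"].T@(np.array(P,float)-f["xyz"])
    return cv2.projectPoints(c.reshape(1,1,3),np.zeros(3),np.zeros(3),K(f),D(f))[0][0,0]
def crop(f,x0,y0,w,h,k,name):
    cv2.imwrite(f"pics/{name}.png",cv2.resize(f["image"][y0:y0+h,x0:x0+w],None,fx=k,fy=k,interpolation=cv2.INTER_CUBIC))
E
python3 - <<'E'
from h import *
f=frame("top"); crop(f,290,135,130,120,5,"topc")
g=frame("scene"); crop(g,225,160,135,115,5,"scc")
for n,f in(("top",f),("scene",g)):
    hsv=cv2.cvtColor(f["image"],cv2.COLOR_BGR2HSV)
    m=cv2.inRange(hsv,(18,110,80),(35,255,255))
    c,_=cv2.findContours(m,cv2.RETR_EXTERNAL,cv2.CHAIN_APPROX_NONE)
    for k in c:
        if cv2.contourArea(k)>200:
            e=cv2.fitEllipse(k); print(n,e,on(f,e[0],54).round(1),on(f,e[0],5).round(1))
E
```

```text
top ((371.6388854980469, 271.6831359863281), (31.50946044921875, 32.26956558227539), 137.32444763183594) [ 325.8 -106.5   54. ] [ 326.3 -111.9    5. ]
top ((365.125244140625, 197.6844940185547), (44.42222213745117, 45.18873977661133), 117.9202880859375) [563.4 -84.9  54. ] [572.1 -89.6   5. ]
scene ((279.2247009277344, 199.30722045898438), (36.147125244140625, 48.393638610839844), 84.23046875) [570.  -82.8  54. ] [ 536.4 -110.3    5. ]
scene ((312.8497619628906, 161.6446533203125), (21.25864028930664, 30.429256439208984), 90.2176284790039) [376. -82.  54.] [ 332.8 -109.5    5. ]
```

View pics/topc.png

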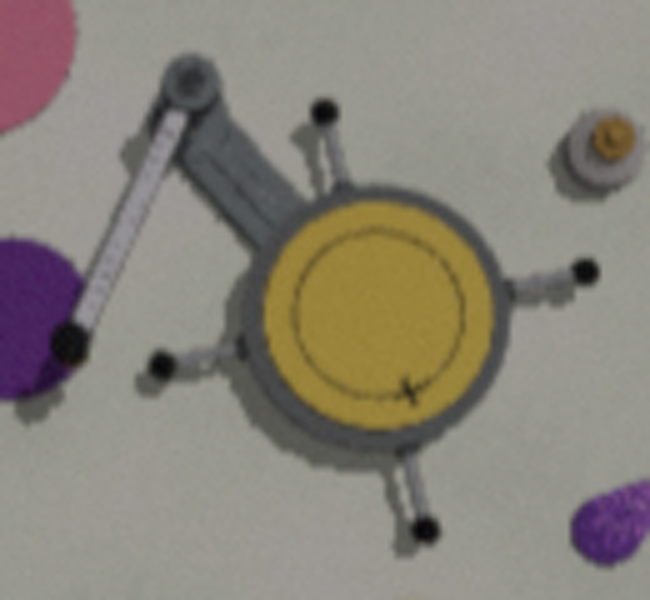

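View pics/scc.png

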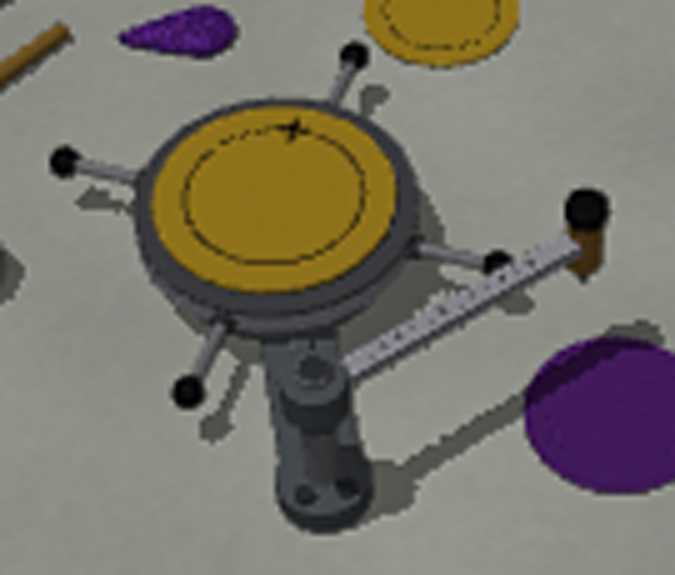

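The zoomed top view shows the cross at crop (410,391), and the pivot, knob and four balls clearly. The scene view agrees. Now I'll turn these into positions.

```bash
cat > meas.py <<'E'
from h import *
def darkblob(f,p,rad=6,thr=45):
    im=f["image"].max(2).astype(float); x0,y0=[int(round(v))-rad for v in p]
    w=im[y0:y0+2*rad+1,x0:x0+2*rad+1]; m=(w<thr).astype(np.uint8)
    n,l,st,ce=cv2.connectedComponentsWithStats(m)
    if n<2: return None
    i=1+np.argmin([np.hypot(*(c-rad))-0.05*s[4] for c,s in zip(ce[1:],st[1:])]) 
    return ce[i]+[x0,y0],st[i][4]
def tri(f,p,g,q):
    a,b=f["xyz"],g["xyz"];d,e=ray(f,p),ray(g,q)
    s=np.linalg.lstsq(np.c_[d,-e],b-a,rcond=None)[0]
    P,Q=a+d*s[0],b+e*s[1]; return (P+Q)/2,np.linalg.norm(P-Q)
E
python3 - <<'E'
from meas import *
f=frame("top");g=frame("scene")
T={"b1":(324,112),"b2":(586,271),"b3":(426,530),"b4":(162,365),"knob":(70,343),"cross":(410,391),"col":(190,83)}
S={"b1":(188,391),"b2":(65,161),"b3":(354,55),"b4":(498,262),"knob":(586,208),"cross":(293,129),"col":(316,372)}
Z=dict(b1=37,b2=37,b3=37,b4=37,knob=126,cross=54,col=122)
P={};Q={}
for k in T:
    t=(np.array(T[k])+.5)/5-.5+[290,135]; s=(np.array(S[k])+.5)/5-.5+[225,160]
    if k[0]in"bk":
        b=darkblob(f,t); b and print(k,t.round(1),b); t=b[0] if b else t
        b=darkblob(g,s); b and print(k,s.round(1),b); s=b[0] if b else s
    X,e=tri(f,t,g,s); P[k]=on(f,t,Z[k]);Q[k]=on(g,s,Z[k])
    print(k,"tri",X.round(1),round(e,1),"top",P[k].round(1),"sc",Q[k].round(1))
for n,P in(("top",P),("scene",Q)):
    c=(P["b1"]+P["b2"]+P["b3"]+P["b4"])/4; print(n,c,[np.linalg.norm((P[k]-c)[:2]).round(1) for k in("b1","b2","b3","b4","cross","col")],"col-knob",np.linalg.norm((P["col"]-P["knob"])[:2]))
    print([np.degrees(np.arctan2(*(P[k]-c)[1::-1])).round(1) for k in("b1","b2","b3","b4","cross","col")])
E
```

```text
b1 [354.4 157. ] (array([354.35714286, 157.28571429]), np.int32(14))
b1 [262.2 237.8] (array([262.23333333, 237.93333333]), np.int32(30))
b1 tri [704.  -50.5  34.7] 1.1 top [703.1 -49.8  37. ] sc [705.5 -49.9  37. ]
b2 [406.8 188.8] (array([406.53846154, 188.84615385]), np.int32(13))
b2 [237.6 191.8] (array([237.29166667, 191.95833333]), np.int32(24))
b2 tri [ 599.7 -224.2   34.8] 1.2 top [ 599.  -223.2   37. ] sc [ 601.4 -223.2   37. ]
b3 [374.8 240.6] (array([374.4, 240.6]), np.int32(15))
b3 [295.4 170.6] (array([295.35294118, 170.47058824]), np.int32(17))
b3 tri [ 426.1 -118.1   36.9] 1.9 top [ 425.7 -117.2   37. ] sc [ 426.6 -118.9   37. ]
b4 [322.  207.6] (array([321.88888889, 207.72222222]), np.int32(18))
b4 [324.2 212. ] (array([323.46153846, 211.76923077]), np.int32(13))
b4 tri [530.7  53.6  38.6] 4.1 top [530.   55.4  37. ] sc [530.3  51.   37. ]
knob [303.6 203.2] (array([303.16326531, 203.46938776]), np.int32(49))
knob [341.8 201.2] (array([341.76666667, 201.71666667]), np.int32(60))
knob tri [530.2 112.3 119.7] 2.9 top [528.6 113.3 126. ] sc [535.7 113.4 126. ]
cross tri [ 514.4 -106.3   52.3] 0.1 top [ 514.1 -106.1   54. ] sc [ 515.6 -105.2   54. ]
col tri [700.5  40.8 113.5] 0.1 top [698.1  40.9 122. ] sc [705.5  44.7 122. ]
top [564.43430637 -83.70635804  37.        ] [np.float64(142.8), np.float64(143.7), np.float64(142.8), np.float64(143.3), np.float64(55.1), np.float64(182.7)] col-knob 184.32525487531797
[np.float64(13.7), np.float64(-76.1), np.float64(-166.4), np.float64(103.9), np.float64(-156.0), np.float64(43.0)]
scene [565.94148123 -85.25595551  37.        ] [np.float64(143.9), np.float64(142.4), np.float64(143.4), np.float64(140.8), np.float64(54.1), np.float64(190.7)] col-knob 183.20889366978858
[np.float64(14.2), np.float64(-75.6), np.float64(-166.4), np.float64(104.6), np.float64(-158.4), np.float64(43.0)]
```

The measurements hold together: balls at 143 mm from C≈(565,−84.5), cross at 55 mm, column direction 43°, pivot ≈(700,42), arm now at about 1.14 rad. The target is an arm swing of about 0.298 rad, with the wheel near (534,−39). The turntable then needs about −79°. First I'll close the fingers, yaw, and travel to the outer side of the arm.

Call:
arm_command:
  targets:
    - [0,0,0,0,0,0.1]
    - [0,0,0,0,0,0.1]
    - [0,0,0,0,0,0.1]
    - [0,0,0,0,0,0.1]
    - [0,0,0,0,0,0.1]
    - [0,0,0,0,0,0.1]
    - [0,0,0,0,0,0.1]
    - [0,0,0,0,0,0.1]
  fingers: 0
  squeeze: 20

```text
clock: 1.02
eef_pos: [194.1, 594.1, 231.2]
tcp_rot: [3.142, 0.0, 0.45]
contact_force: [-0.1, 0.4, -0.2]
opening: -0.002
```

Call:
arm_command:
  targets:
    - [0.009,0.036,0,0,0,0]
    - [0.009,0.036,0,0,0,0]
    - [0.009,0.036,0,0,0,0]
    - [0.009,0.036,0,0,0,0]
    - [0.009,0.036,0,0,0,0]
    - [0.009,0.036,0,0,0,0]
    - [0.009,0.036,0,0,0,0]
    - [0.009,0.036,0,0,0,0]
    - [0.009,0.036,0,0,0,0]
    - [0.009,0.036,0,0,0,0]
    - [0.009,0.036,0,0,0,0]
    - [0.009,0.036,0,0,0,0]
    - [0.009,0.036,0,0,0,0]
    - [0.009,0.036,0,0,0,0]
    - [0.009,0.036,0,0,0,0]
    - [0.009,0.036,0,0,0,0]
    - [0,0,0,0,0,0]
    - [0,0,0,0,0,0]

```text
clock: 2.52
eef_pos: [577.5, 138.4, 231.0]
tcp_rot: [-3.142, 0.0, 0.452]
contact_force: [-0.8, 0.3, -0.5]
opening: -0.001
```

```bash
python3 - <<'E'
from meas import *
f=frame("wrist","w1");g=frame("scene","s1");t=frame("top","t1");s=r.sense();print(s["eef_pos"],s["tcp_rot"],s["clock"],s["opening"],s["qpos"])
E
```

```text
[575.86696623 140.60805475 231.1375723 ] [-3.14115009e+00  5.52426276e-04  4.55469359e-01] 2.6667 0.0015109993582715295 [ 2.36770954e-01  3.03787984e-01  1.70412079e+00  3.44459316e-04
  1.13431919e+00 -2.18844002e-01]
```

View pics/w1.png

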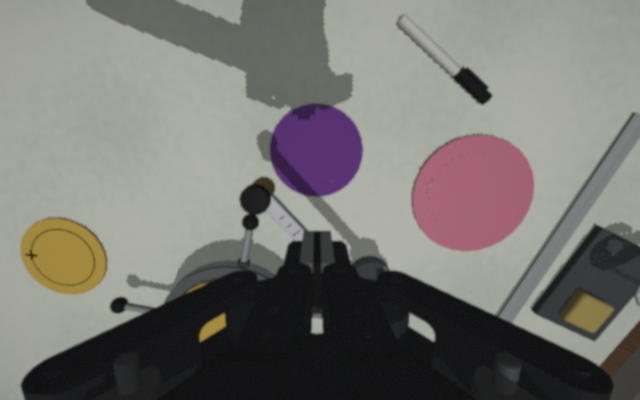

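View pics/s1.png

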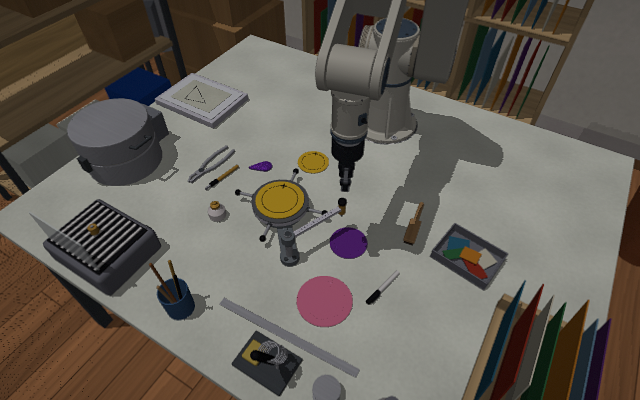

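The wrist view shows the closed fingers at (317,240), with linkages that spread out higher up. The knob is at (255,198). I'll push the bar about 130 mm from the pivot so the linkages stay clear of the knob. Next step is to descend, with the tip about 86 mm above the table.

Call:
arm_command:
  targets:
    - [0,0,0.03,0,0,0]
    - [0,0,0.03,0,0,0]
    - [0,0,0.03,0,0,0]
    - [0,0,0.03,0,0,0]
    - [0,0,0.015,0,0,0]
    - [0,0,0.01,0,0,0]
    - [0,0,0,0,0,0]

```text
clock: 3.25
eef_pos: [574.8, 140.7, 84.5]
tcp_rot: [-3.141, 0.003, 0.457]
contact_force: [-1.5, -0.2, -0.3]
opening: 0.0
```

Call:
arm_command:
  targets:
    - [-0.003,0.0063,0,0,0,0]
    - [-0.003,0.0063,0,0,0,0]
    - [-0.003,0.0063,0,0,0,0]
    - [-0.003,0.0063,0,0,0,0]
    - [-0.003,0.0063,0,0,0,0]
    - [-0.003,0.0063,0,0,0,0]
    - [-0.003,0.0063,0,0,0,0]
    - [0,0,0,0,0,0]

```text
clock: 3.92
eef_pos: [577.1, 89.6, 86.4]
tcp_rot: [3.141, 0.0, 0.454]
contact_force: [-0.0, -0.8, 1.1]
opening: 0.0
```

```bash
python3 - <<'E'
from meas import *
g=frame("scene");crop(g,225,130,160,140,5,"s2");s=r.sense();print(s["eef_pos"],s["contact_force"])
t=frame("top");crop(t,270,110,150,150,4,"t2")
E
```

```text
[577.19168024  90.12483451  86.34523955] [0.58637376 1.21731966 0.67430145]
```

View pics/s2.png

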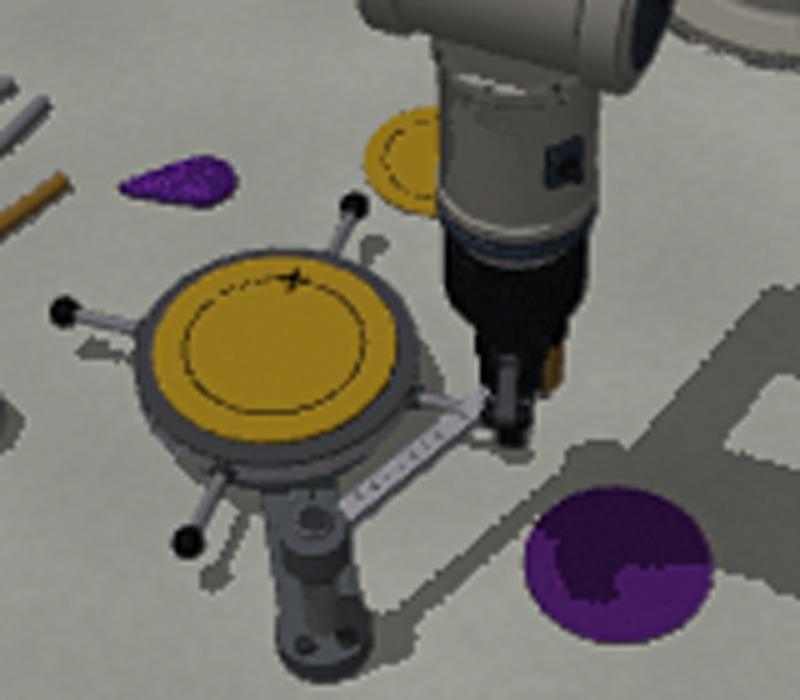

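View pics/t2.png

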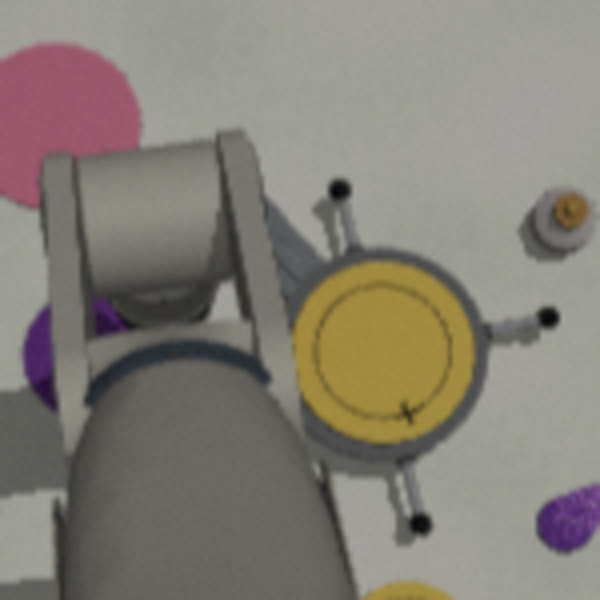

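The scene view shows the finger on the arm's outer side with the arm starting to move, and nothing else touched. Continuing to about 18 mm short of the goal.

Call:
arm_command:
  targets:
    - [-0.003,0.0063,0,0,0,0]
    - [-0.003,0.0063,0,0,0,0]
    - [-0.003,0.0063,0,0,0,0]
    - [-0.003,0.0063,0,0,0,0]
    - [-0.003,0.0063,0,0,0,0]
    - [-0.003,0.0063,0,0,0,0]
    - [-0.003,0.0063,0,0,0,0]
    - [-0.003,0.0063,0,0,0,0]
    - [-0.0025,0.005,0,0,0,0]
    - [-0.002,0.004,0,0,0,0]
    - [-0.001,0.002,0,0,0,0]
    - [0,0,0,0,0,0]

```text
clock: 5.02
eef_pos: [577.6, 22.4, 86.3]
tcp_rot: [3.141, 0.0, 0.455]
contact_force: [-0.4, 0.6, -0.5]
opening: 0.002
```

```bash
python3 - <<'E'
from meas import *
g=frame("scene");crop(g,225,130,160,140,5,"s3");s=r.sense();print(s["eef_pos"],s["contact_force"])
t=frame("wrist","w3")
E
```

```text
[577.51146017  22.66073197  86.28720721] [-0.31373385  0.21712163 -0.53711341]
```

View pics/s3.png

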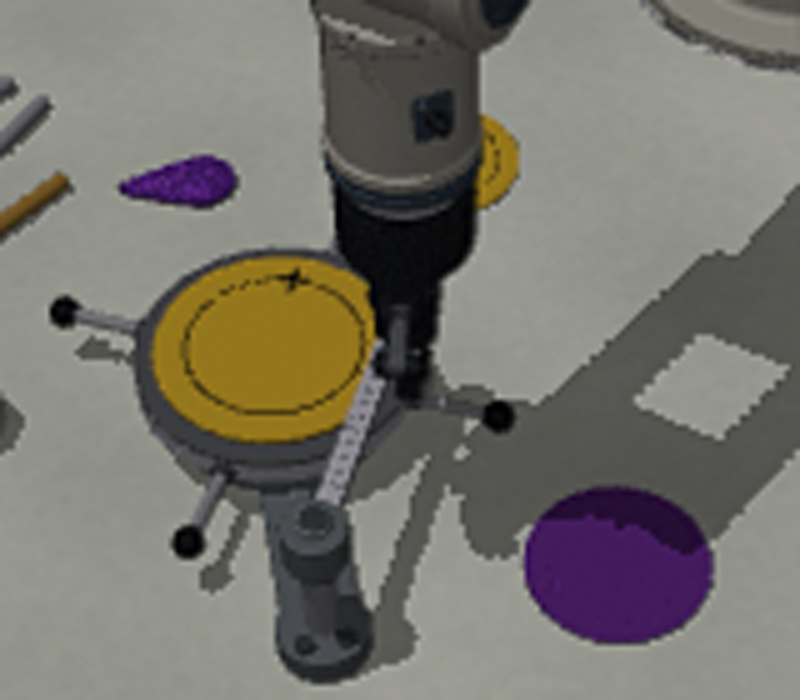

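View pics/w3.png

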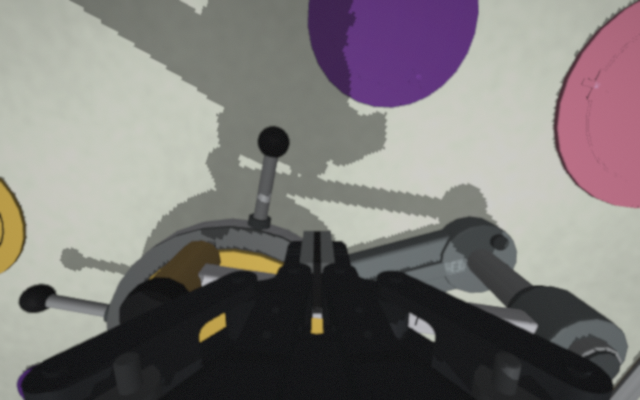

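In the scene view the arm is over the disc's edge and the force is under 1 N. I'll push 12 mm further, then back off to measure the remainder.

Call:
arm_command:
  targets:
    - [-0.001,0.002,0,0,0,0]
    - [-0.0015,0.003,0,0,0,0]
    - [-0.0015,0.003,0,0,0,0]
    - [-0.001,0.002,0,0,0,0]
    - [-0.0005,0.001,0,0,0,0]
    - [0,0,0,0,0,0]
    - [0,-0.01,0,0,0,0]
    - [0,-0.03,0,0,0,0]
    - [0,-0.04,0,0,0,0]
    - [0,-0.04,0,0,0,0]
    - [0,-0.04,0,0,0,0]
    - [0,-0.04,0,0,0,0]
    - [0,-0.04,0,0,0,0]
    - [0,-0.03,0,0,0,0]
    - [0,0,0,0,0,0]

```text
clock: 6.37
eef_pos: [456.1, 257.5, 86.4]
tcp_rot: [-3.141, 0.0, 0.458]
contact_force: [0.4, -0.2, -0.2]
opening: -0.002
```

```bash
python3 - <<'E'
from meas import *
g=frame("scene");crop(g,225,130,160,140,5,"s4");s=r.sense();print(s["eef_pos"],s["contact_force"],s["clock"])
t=frame("top");crop(t,290,130,130,120,5,"t4")
E
```

```text
[457.02235837 255.73379699  86.32860395] [-0.50064446 -0.21654162  0.27052636] 6.4167
```

View pics/s4.png

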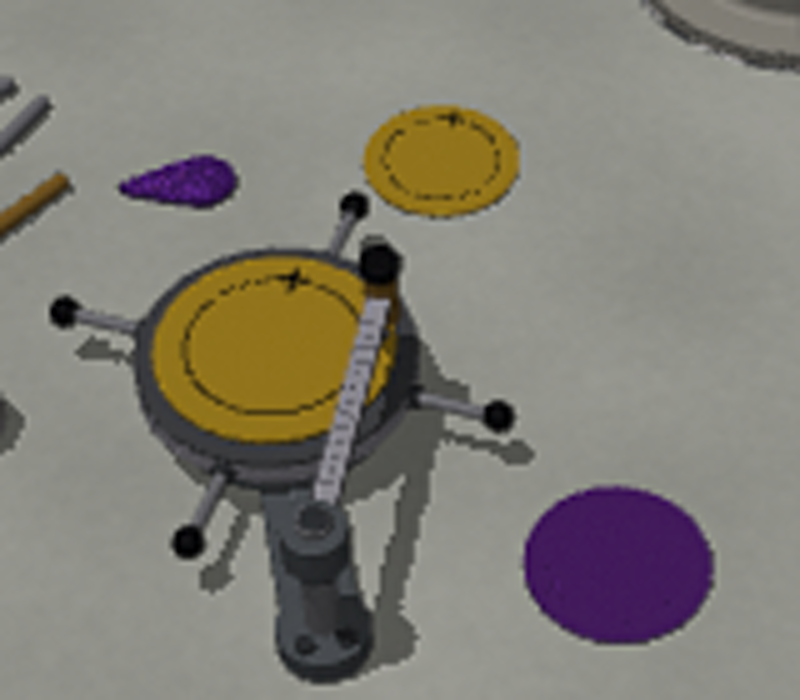

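View pics/t4.png

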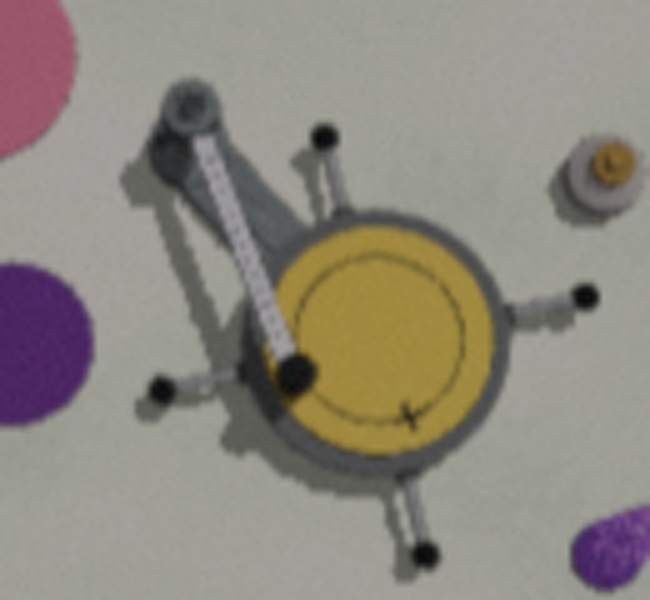

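The top view shows the knob at crop (295,374), now standing over the disc. Disc and spokes look unmoved. Measuring what remains.

```bash
cat > arm.py <<'E'
from meas import *
C0=np.array([565,-84.5]); AX=43.0
def balls(f,phi,C=C0):
    out=[]
    for k in range(4):
        a=np.radians(phi+90*k); q=proj(f,[C[0]+143*np.cos(a),C[1]+143*np.sin(a),37])
        b=darkblob(f,q,5)
        if b: out.append((k,on(f,b[0],37)[:2]))
    return out
def knob(f,q,C=C0):
    P=C+185*np.array([np.cos(np.radians(AX)),np.sin(np.radians(AX))]); a=np.radians(AX+180)-q
    b=darkblob(f,proj(f,[P[0]+185*np.cos(a),P[1]+185*np.sin(a),126]),8); return on(f,b[0],126)[:2],b[1]
def report(f,phi,q):
    B=balls(f,phi); C=np.mean([b for _,b in B],0) if len(B)==4 else C0
    ang=[(np.degrees(np.arctan2(*(b-C)[::-1]))-90*k+180)%360-180 for k,b in B]
    print("n",len(B),"C",C.round(1),"phi",np.round(ang,1),"r",[np.linalg.norm(b-C).round(1) for _,b in B])
    kn,ar=knob(f,q); P=C+185*np.array([np.cos(np.radians(AX)),np.sin(np.radians(AX))])
    v=kn-P; qq=np.pi+np.radians(AX)-np.arctan2(v[1],v[0])%(2*np.pi)
    print("knob",kn.round(1),ar,"|P-k|",np.linalg.norm(v).round(1),"q",round(qq,3),"|C-k|",np.linalg.norm(kn-C).round(1),"ang",np.degrees(np.arctan2(*(kn-C)[::-1])).round(1))
    return C
E
python3 - <<'E'
from arm import *
for n in("top","scene"):
    f=frame(n);print(n);report(f,13.8,.37)
    hsv=cv2.cvtColor(f["image"],cv2.COLOR_BGR2HSV)
E
```

```text
top
n 4 C [564.5 -83.8] phi [13.6 13.9 13.7 13.7] r [np.float64(143.1), np.float64(143.5), np.float64(142.6), np.float64(143.3)]
knob [522.7 -19.3] 69 |P-k| 187.6 q 0.416 |C-k| 76.9 ang 123.0
scene
n 4 C [566.5 -84.3] phi [13.9 13.7 13.9 14.1] r [np.float64(143.1), np.float64(143.3), np.float64(144.2), np.float64(143.3)]
knob [533.7 -26.8] 58 |P-k| 181.6 q 0.363 |C-k| 66.2 ang 119.7
```

```bash
python3 - <<'E'
from arm import *
f=frame("top");g=frame("scene")
for thr in(25,30,35,40,45):
    a=darkblob(f,(348.6,204.4),8,thr);b=darkblob(g,(301,183),8,thr)
    print(thr,a,b, a and b and tri(f,a[0],g,b[0]), a and on(f,a[0],128).round(1),b and on(g,b[0],122).round(1))
print(f["image"].max(2)[196:214,338:360])
E
```

```text
25 (array([347.64705882, 204.88235294]), np.int32(17)) (array([300.19148936, 182.59574468]), np.int32(47)) (array([529.13269081, -26.88203093, 121.14670859]), np.float64(5.56913261227768)) [526.7 -24.  128. ] [530.8 -29.1 122. ]
30 (array([348.4137931, 204.5862069]), np.int32(29)) (array([300.43137255, 182.47058824]), np.int32(51)) (array([529.276681  , -27.81026885, 121.60148822]), np.float64(2.3875264210614566)) [527.7 -26.4 128. ] [530.  -28.7 122. ]
35 (array([348.42857143, 204.77142857]), np.int32(35)) (array([300.43396226, 182.60377358]), np.int32(53)) (array([528.89822692, -27.99305862, 120.57644459]), np.float64(2.5472754181360404)) [527.1 -26.4 128. ] [530.5 -28.4 122. ]
40 (array([348.34210526, 204.84210526]), np.int32(38)) (array([300.30909091, 182.6       ]), np.int32(55)) (array([528.85742099, -28.04627451, 120.46007574]), np.float64(3.2505790998406483)) [526.9 -26.2 128. ] [530.6 -28.7 122. ]
45 (array([345.97014925, 205.89552239]), np.int32(67)) (array([300.25862069, 182.56896552]), np.int32(58)) (array([527.36016881, -24.34754874, 120.53381582]), np.float64(11.4351310
[... 1025 characters left out ...]
5  27  25  31  76 137 158 162
  161 162 161 161]
 [ 76  74  46  42  39  42  45  47  24  23  24  24  32  58  98 153 161 161
  163 161 161 162]
 [ 91  85  61  44  42  41  40  45  37  35  32  34  65 106 127 140 156 160
  160 159 161 162]
 [ 93  88  72  50  40  40  41  44  55  60  58  80 119 144 151 137 139 148
  159 160 162 162]
 [ 92  92  83  60  43  40  42  45  58  75  90 128 155 158 160 153 132 126
  148 157 159 162]
 [ 93  92  89  75  50  45  42  42  52  79 119 155 160 159 161 161 153 131
  132 138 146 158]
 [ 95  91  94  86  62  42  42  44  47  73 118 155 160 161 158 160 160 157
  142 133 124 136]
 [ 93  92  94  91  79  55  44  49  63  76  86 130 155 160 161 162 160 160
  158 152 133 131]]
```

Using the threshold-30 blob, knob and geometry agree: q≈0.364, 67 mm from the axis, 184.7 mm from the pivot. It needs about 0.067 rad more, or about 8.5 mm at the contact. I'll retrace and push the rest slowly.

Call:
arm_command:
  targets:
    - [0,0.03,0,0,0,0]
    - [0,0.04,0,0,0,0]
    - [0,0.04,0,0,0,0]
    - [0,0.04,0,0,0,0]
    - [0,0.04,0,0,0,0]
    - [0,0.04,0,0,0,0]
    - [0,0.025,0,0,0,0]
    - [0,0.01,0,0,0,0]
    - [0,0.003,0,0,0,0]
    - [0,0.002,0,0,0,0]
    - [0,0.002,0,0,0,0]
    - [0,0.002,0,0,0,0]
    - [0,0.002,0,0,0,0]
    - [0,0.0015,0,0,0,0]
    - [0,0.001,0,0,0,0]
    - [0,0,0,0,0,0]
    - [0,0,0,0,0,0]

```text
clock: 8.08
eef_pos: [581.2, 3.4, 86.3]
tcp_rot: [-3.142, 0.0, 0.455]
contact_force: [-1.2, 1.7, -0.6]
opening: -0.001
```

Call:
arm_command:
  targets:
    - [0,-0.002,0,0,0,0]
    - [0,-0.02,0,0,0,0]
    - [0,-0.04,0,0,0,0]
    - [0,-0.04,0,0,0,0]
    - [0,-0.04,-0.02,0,0,0]
    - [0,-0.04,-0.03,0,0,0]
    - [0,-0.04,-0.03,0,0,0]
    - [0,-0.03,-0.02,0,0,0]
    - [0,0,0,0,0,0]

```text
clock: 8.83
eef_pos: [478.0, 219.9, 179.2]
tcp_rot: [-3.141, -0.007, 0.458]
contact_force: [1.0, 1.2, 0.6]
opening: 0.001
```

```bash
cat > kn.py <<'E'
from arm import *
def kn(phi,q,guess=(534,-39,122),thr=30):
    f=frame("top");g=frame("scene");s=r.sense();print(s["clock"],s["eef_pos"].round(1),s["tcp_rot"].round(3))
    a=darkblob(f,proj(f,guess),8,thr);b=darkblob(g,proj(g,guess),8,thr);print(a,b)
    X,e=tri(f,a[0],g,b[0]);v=X[:2]-C0;print("tri",X.round(1),round(e,1),"|k-C|",np.linalg.norm(v).round(1),"q",2*np.arcsin(np.linalg.norm(v)/370),"ang",np.degrees(np.arctan2(v[1],v[0])))
    for n,h in(("top",f),("scene",g)):
        B=balls(h,phi);C=np.mean([b for _,b in B],0)
        print(n,"C",C.round(1),"phi",[((np.degrees(np.arctan2(*(b-C)[::-1]))-90*k+180)%360-180).round(1) for k,b in B])
        k=on(h,(a if n=="top" else b)[0],128 if n=="top" else 122)[:2]-C
        print(" knob-C",k.round(1),np.linalg.norm(k).round(1),np.degrees(np.arctan2(k[1],k[0])).round(1))
    return f,g
E
python3 - <<'E'
from kn import *
f,g=kn(13.8,.3)
crop(g,225,130,160,140,5,"s5");crop(f,290,130,130,120,5,"t5")
E
```

```text
8.9333 [477.9 216.3 176. ] [ 3.141e+00 -3.000e-03  4.580e-01]
(array([351.5483871 , 203.22580645]), np.int32(31)) (array([296.75      , 182.38461538]), np.int32(52))
tri [533.9 -37.6 120.8] 2.6 |k-C| 56.2 q 0.30519509540030254 ang 123.5301169711809
top C [564.5 -83.7] phi [np.float64(13.7), np.float64(14.0), np.float64(13.6), np.float64(14.0)]
 knob-C [-32.4  47.7] 57.7 124.2
scene C [566.5 -84.3] phi [np.float64(13.9), np.float64(13.7), np.float64(13.9), np.float64(14.1)]
 knob-C [-31.2  46.1] 55.7 124.1
```

View pics/t5.png

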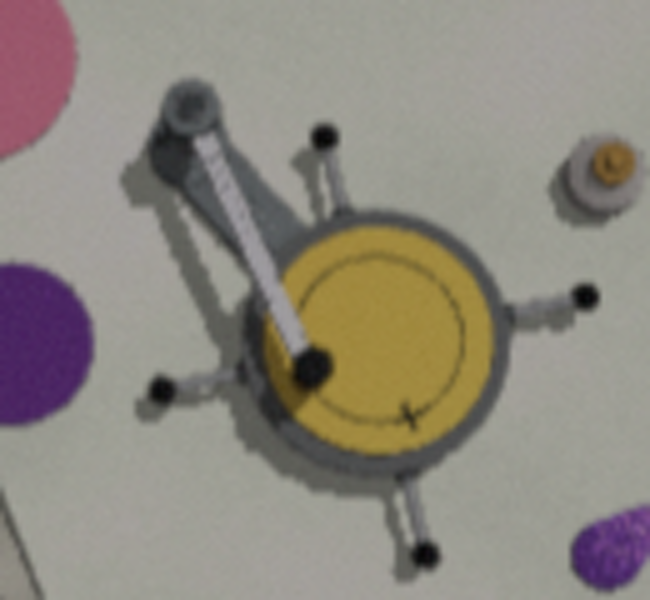

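View pics/s5.png

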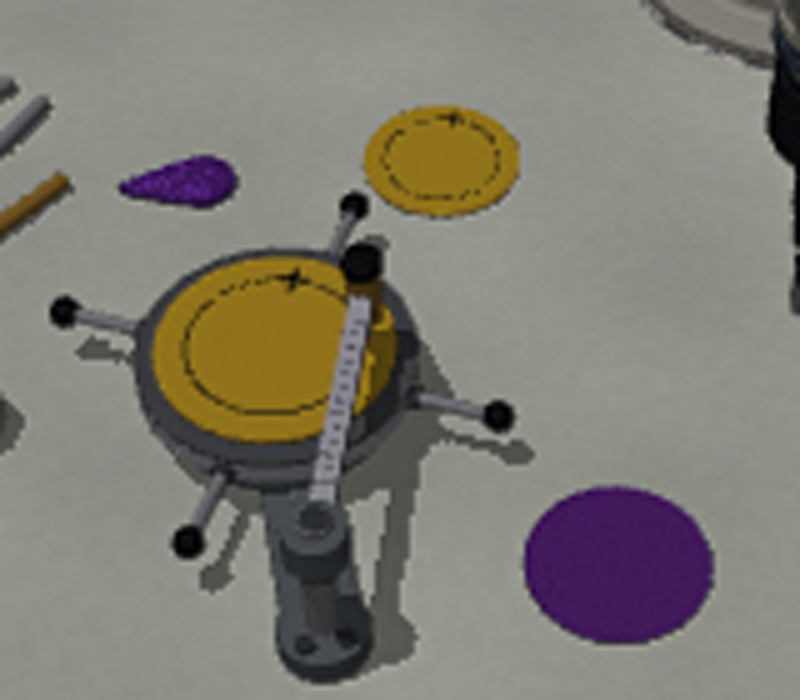

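In the top view the knob is at crop (312,367), sitting near the pen circle, with q≈0.305 against a target of 0.298. The remainder is about 1 mm, and I'll check it up close with the wrist camera. Next: over to the free side of spoke b2, high up, for a look.

Call:
arm_command:
  targets:
    - [0,0,-0.035,0,0,0]
    - [0,0,-0.035,0,0,0]
    - [-0.004,0.038,0,0,0,0]
    - [-0.004,0.038,0,0,0,0]
    - [-0.004,0.038,0,0,0,0]
    - [-0.004,0.038,0,0,0,0]
    - [-0.004,0.038,0,0,0,0]
    - [-0.004,0.038,0,0,0,0]
    - [-0.004,0.038,0,0,0,0]
    - [-0.004,0.038,0,0,0,0]
    - [-0.004,0.038,0,0,0,0]
    - [-0.004,0.038,0,0,0,0]
    - [-0.004,0.038,0,0,0,0]
    - [0,0,0,0,0,-0.097]
    - [0,0,0,0,0,0]
    - [0,0,0,0,0,0]

```text
clock: 10.27
eef_pos: [620.7, -180.9, 243.4]
tcp_rot: [-3.14, 0.002, 0.548]
contact_force: [0.1, -0.7, -0.1]
opening: 0.005
```

```bash
python3 - <<'E'
from arm import *
s=r.sense();print(s["clock"],s["eef_pos"].round(1),s["tcp_rot"].round(3))
w=frame("wrist","w6");print(w["xyz"],w["orientation"])
crop(w,120,60,400,200,2,"w6c")
E
```

```text
10.2667 [ 620.7 -180.9  243.4] [-3.14e+00  2.00e-03  5.48e-01]
[ 586.83507686 -125.37038773  387.65156747] [2.88383927e+00 1.10201539e-03 5.47473628e-01]
```

View pics/w6.png

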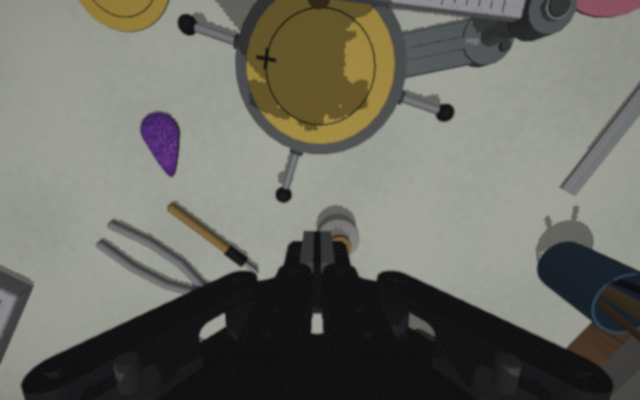

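The wrist view shows the disc, with the cross at (266,58), the balls at (284,195), (188,25) and (445,112), and the finger tip at (317,240) near the oil pot (337,225) in projection. Measuring from it.

```bash
python3 - <<'E'
from arm import *
w=frame("wrist");crop(w,230,0,190,160,4,"w6d")
B={}
for n,p in(("b1",(445,112)),("b2",(284,195)),("b3",(188,25))):
    b=darkblob(w,p,11,50);B[n]=on(w,b[0],37)[:2];print(n,b,B[n].round(1))
print("C from b1,b3",(B["b1"]+B["b3"])/2, np.linalg.norm(B["b1"]-B["b3"]))
b=darkblob(w,(266,58),7,45);print("cross",b,on(w,b[0],54),on(w,(266,58),54))
hsv=cv2.cvtColor(w["image"],cv2.COLOR_BGR2HSV);m=cv2.inRange(hsv,(15,110,30),(38,255,255));m[160:]=0;m[:,:232]=0;m[:,420:]=0
m=cv2.morphologyEx(m,cv2.MORPH_CLOSE,np.ones((9,9),np.uint8))
c=max(cv2.findContours(m,cv2.RETR_EXTERNAL,cv2.CHAIN_APPROX_NONE)[0],key=cv2.contourArea)
pts=np.array([on(w,p[0],54)[:2] for p in c if p[0][1]>22])
A=np.c_[2*pts,np.ones(len(pts))];x=np.linalg.lstsq(A,(pts**2).sum(1),rcond=None)[0];print("disc",x[:2],np.sqrt(x[2]+x[:2]@x[:2]))
print("pot",on(w,(345,238),65),on(w,(337,222),0))
E
```

```text
b1 (array([444.08064516, 113.05376344]), np.int32(186)) [705.5 -49.5]
b2 (array([282.52816901, 194.91549296]), np.int32(142)) [ 599.6 -223.7]
b3 (array([186.492,  24.656]), np.int32(250)) [ 425.2 -117.8]
C from b1,b3 [565.36966865 -83.64421529] 288.4943453019322
cross (array([265.50704225,  58.56338028]), np.int32(71)) [ 513.86367038 -104.52300221   54.        ] [ 514.03399337 -103.80561284   54.        ]
disc [565.45389655 -84.59562487] 74.35738391943873
pot [ 683.96494511 -222.63099675   65.        ] [ 681.90853488 -228.60224997    0.        ]
```

View pics/w6d.png

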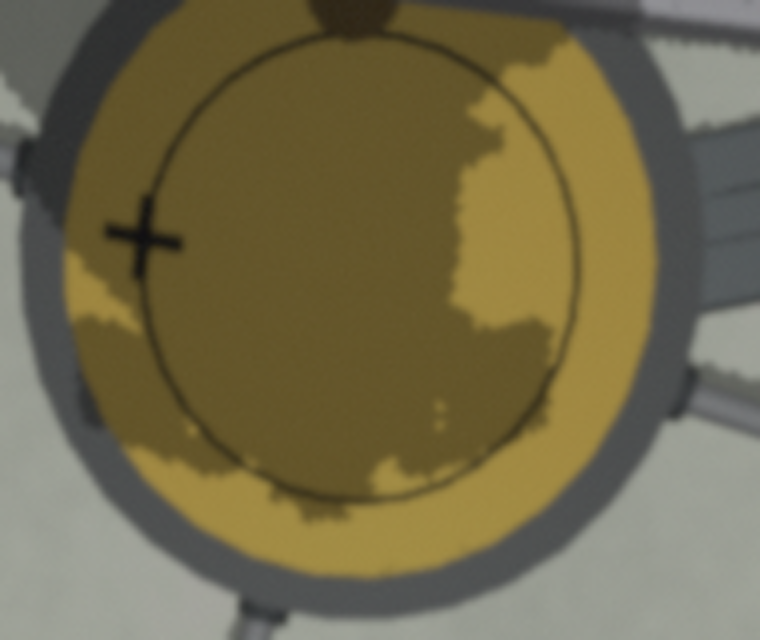

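All three views put the axis at (565,−84.4), and the cross sits about 8.7°±1° past spoke b3. So I'll turn the table about −78° clockwise: descend beside spoke b2 and sweep an arc of 111 mm radius, stopping early.

Call:
arm_command:
  targets:
    - [0,0,0.035,0,0,0]
    - [0,0,0.035,0,0,0]
    - [0,0,0.035,0,0,0]
    - [0,0,0.035,0,0,0]
    - [0,0,0.035,0,0,0]
    - [0,0,0.025,0,0,0]
    - [0,0,0.01,0,0,0]
    - [0,0,0.007,0,0,0]
    - [0,0,0,0,0,0]

```text
clock: 11.12
eef_pos: [621.5, -179.2, 27.5]
tcp_rot: [-3.141, 0.001, 0.552]
contact_force: [0.7, 0.5, -0.4]
opening: 0.002
```

```bash
python3 - <<'E'
from arm import *
s=r.sense();print(s["clock"],s["eef_pos"].round(1),s["tcp_rot"].round(3),s["contact_force"])
g=frame("scene");crop(g,200,110,160,140,5,"s7");w=frame("wrist","w7")
E
```

```text
11.1167 [ 621.5 -179.2   27.5] [-3.141e+00  1.000e-03  5.520e-01] [ 0.68246225  0.49787894 -0.35671291]
```

View pics/s7.png

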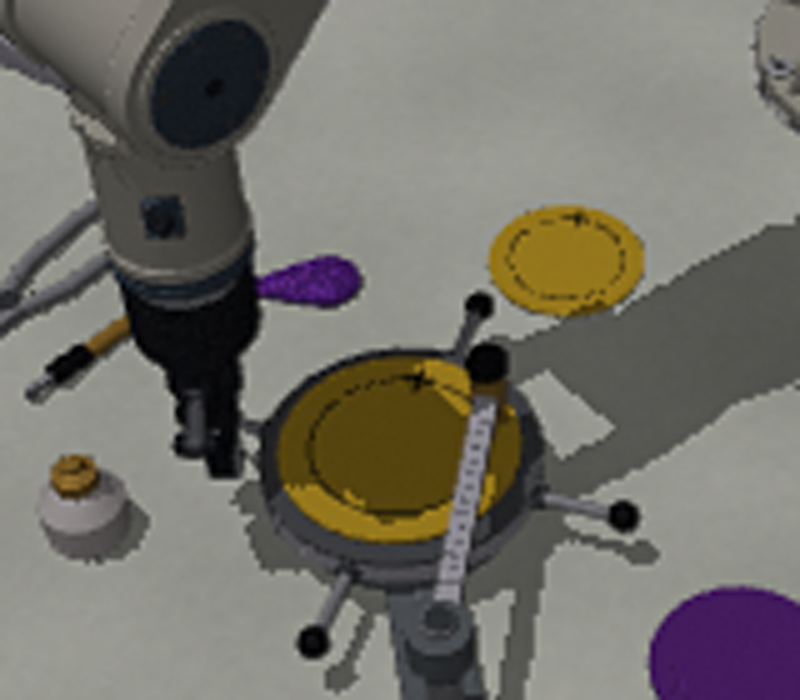

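View pics/w7.png

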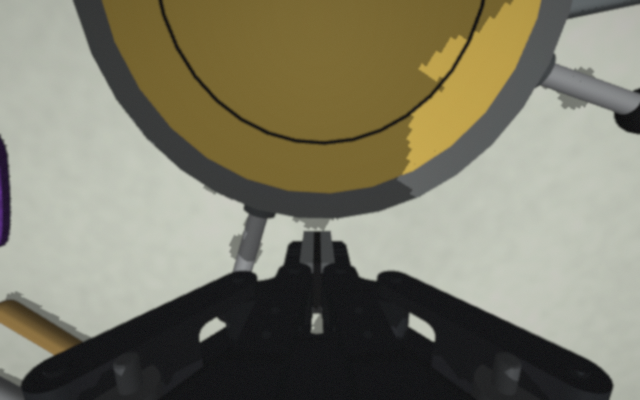

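The wrist view shows the tip at (317,235), just outside the rim, with spoke b2 at (250,240) on its pushing side. All clear, so I'll sweep.

Call:
arm_command:
  targets:
    - [-0.0033,0,0,0,0,0.03]
    - [-0.0033,0,0,0,0,0.03]
    - [-0.0033,0,0,0,0,0.03]
    - [-0.0033,0,0,0,0,0.03]
    - [-0.0033,0,0,0,0,0.03]
    - [-0.0033,-0.0001,0,0,0,0.03]
    - [-0.0044,-0.0001,0,0,0,0.04]
    - [-0.0055,-0.0001,0,0,0,0.05]
    - [-0.0055,-0.0001,0,0,0,0.05]
    - [-0.0055,-0.0001,0,0,0,0.05]
    - [-0.0033,-0.0001,0,0,0,0.03]
    - [0,0,0,0,0,0]

```text
clock: 12.22
eef_pos: [581.7, -195.6, 30.1]
tcp_rot: [3.14, -0.003, 0.15]
contact_force: [0.3, 0.0, 0.5]
opening: 0.001
```

```bash
python3 - <<'E'
from arm import *
s=r.sense();p=s["eef_pos"][:2]-[565.2,-84.4];print(s["clock"],s["eef_pos"].round(1),s["tcp_rot"].round(3),s["contact_force"],np.hypot(*p),np.degrees(np.arctan2(p[1],p[0])))
g=frame("scene");crop(g,200,110,160,140,5,"s8");w=frame("wrist","w8")
E
```

```text
12.2167 [ 581.7 -195.6   30.1] [ 3.14e+00 -3.00e-03  1.50e-01] [0.30137768 0.0363473  0.45068398] 112.41002837578563 -81.55331604476673
```

View pics/s8.png

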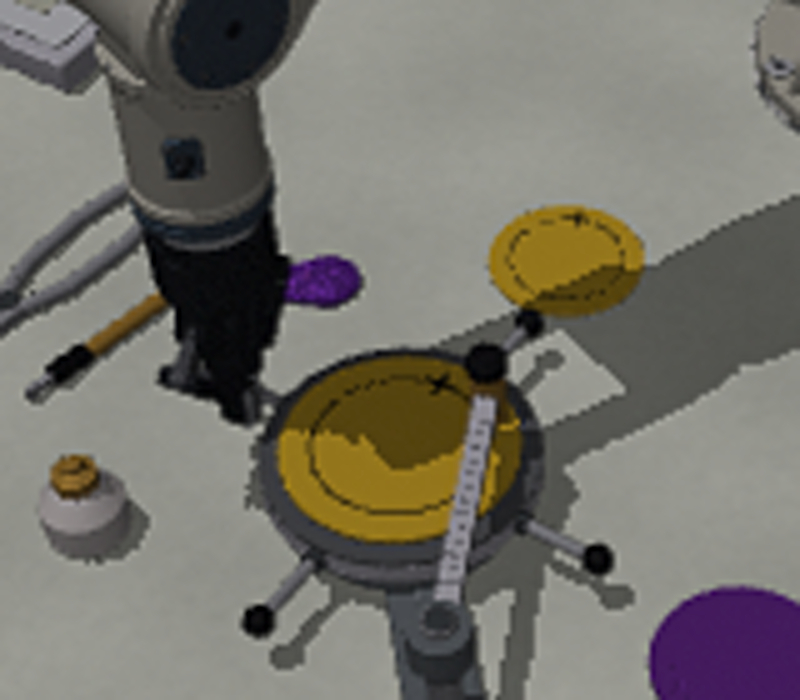

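View pics/w8.png

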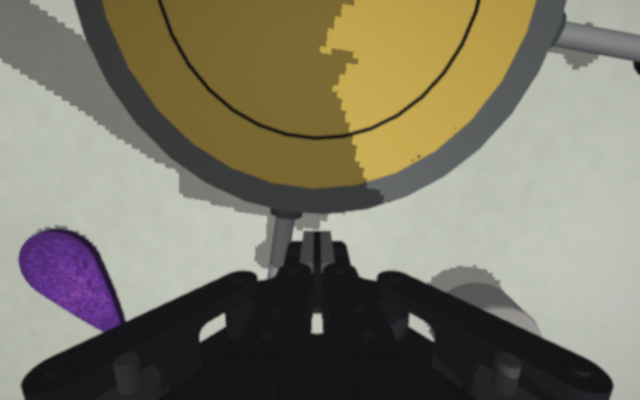

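The table turned about 15° and the disc rides with it. The wrist view shows spoke b2 at (283,240) against the finger. Continuing to roughly 10° short.

Call:
arm_command:
  targets:
    - [-0.0033,0,0.001,0,0,0.03]
    - [-0.0055,-0.0001,0.001,0,0,0.05]
    - [-0.0055,-0.0001,0,0,0,0.05]
    - [-0.0055,-0.0001,0,0,0,0.05]
    - [-0.0055,-0.0001,0,0,0,0.05]
    - [-0.0055,-0.0001,0,0,0,0.05]
    - [-0.0055,-0.0001,0,0,0,0.05]
    - [-0.0055,-0.0001,0,0,0,0.05]
    - [-0.0055,-0.0001,0,0,0,0.05]
    - [-0.0055,-0.0001,0,0,0,0.05]
    - [-0.0055,-0.0001,0,0,0,0.05]
    - [-0.0055,-0.0001,0,0,0,0.05]
    - [-0.0055,-0.0001,0,0,0,0.05]
    - [-0.0055,-0.0001,0,0,0,0.05]
    - [-0.0055,-0.0001,0,0,0,0.05]
    - [-0.0055,-0.0001,0,0,0,0.05]
    - [-0.0055,-0.0001,0,0,0,0.05]
    - [-0.0055,-0.0001,0,0,0,0.05]
    - [-0.0033,0,0,0,0,0.03]
    - [0,0,0,0,0,0]

```text
clock: 13.98
eef_pos: [488.8, -166.8, 26.7]
tcp_rot: [-3.141, -0.001, -0.758]
contact_force: [0.9, -0.3, 0.6]
opening: 0.003
```

```bash
python3 - <<'E'
from arm import *
s=r.sense();p=s["eef_pos"][:2]-[565.2,-84.4];print(s["clock"],s["eef_pos"].round(1),s["tcp_rot"].round(3),s["contact_force"],np.hypot(*p),np.degrees(np.arctan2(p[1],p[0])))
g=frame("scene");crop(g,200,110,160,140,5,"s9");w=frame("wrist","w9");f=frame("top","t9")
E
```

```text
13.9833 [ 488.8 -166.8   26.7] [-3.141e+00 -1.000e-03 -7.580e-01] [ 0.9487477  -0.31987153  0.64500683] 112.39796753594018 -132.83581707079765
```

View pics/s9.png

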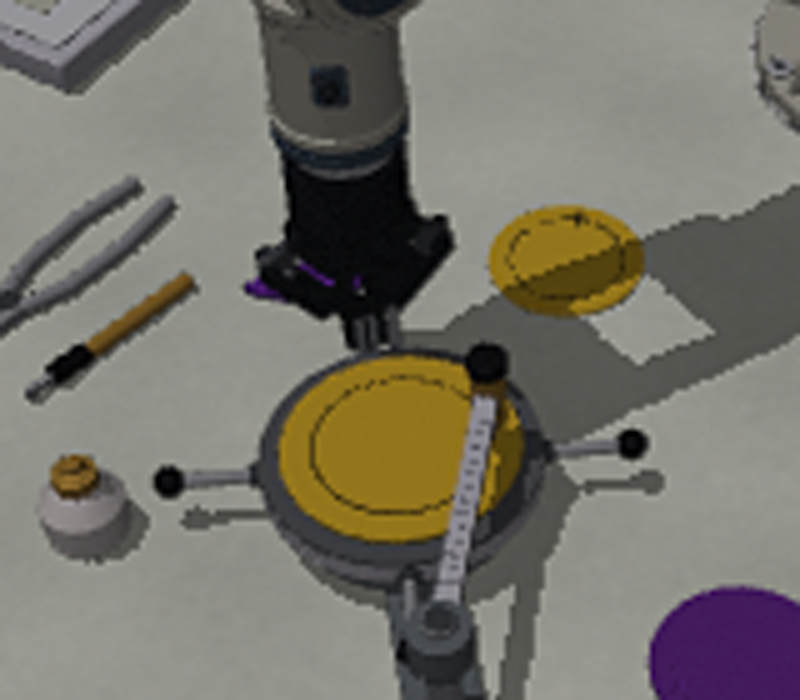

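View pics/w9.png

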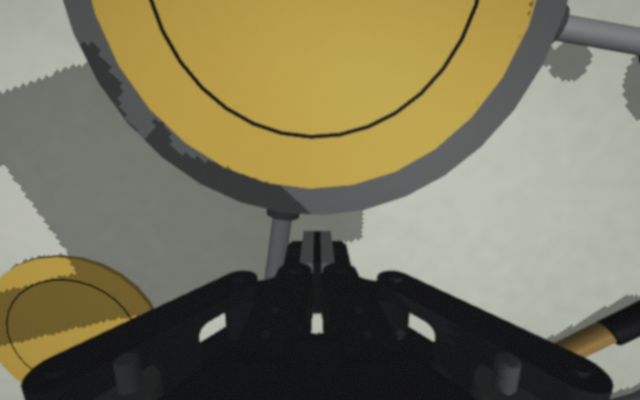

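View pics/t9.png

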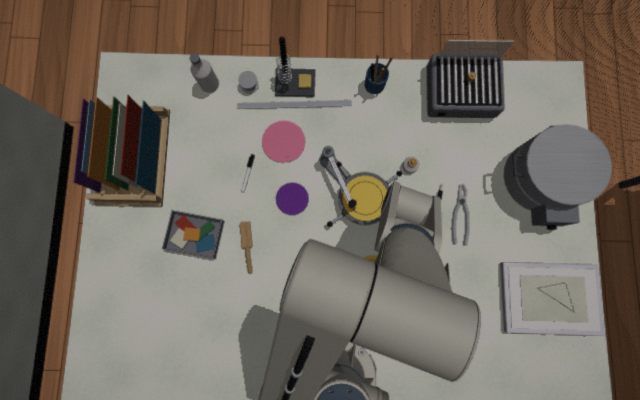

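In the scene view balls b1 and b3 are visible at crop (169,482) and (632,443). I'll use them to measure the table's angle.

```bash
python3 - <<'E'
from arm import *
g=frame("scene");f=frame("top")
C=np.array([566.5,-84.3])
P=[]
for u in((169,482),(632,443)):
    q=(np.array(u)+.5)/5-.5+[200,110]; b=darkblob(g,q,5);x=on(g,b[0],37)[:2];P.append(x);v=x-C;print(b,x,np.hypot(*v),np.degrees(np.arctan2(v[1],v[0])))
v=P[0]-P[1];print("dir",np.degrees(np.arctan2(v[1],v[0])),np.hypot(*v),(P[0]+P[1])/2)
q=proj(f,[*P[1],37]);b=darkblob(f,q,5);x=on(f,b[0],37)[:2];v=x-[564.5,-83.8];print(b,np.hypot(*v),np.degrees(np.arctan2(v[1],v[0])))
q=proj(f,[*P[0],37]);b=darkblob(f,q,5);x=on(f,b[0],37)[:2];v=x-[564.5,-83.8];print(b,np.hypot(*v),np.degrees(np.arctan2(v[1],v[0])))
E
```

```text
(array([233.4 , 206.04]), np.int32(25)) [ 653.62898384 -196.98652827] 142.44196529445637 -52.288880767549585
(array([325.875     , 198.33333333]), np.int32(24)) [479.91494633  29.64807504] 143.11231716745024 127.22989869391307
dir -52.53005588386391 285.55176456059655 [566.77196508 -83.66922661]
(array([329.5       , 223.71428571]), np.int32(14)) 142.70720502321362 127.4837921362035
(array([398.66666667, 173.26666667]), np.int32(15)) 143.10179506619812 -52.68683101252246
```

The table is at φ=−52.55° in both views, so it has turned 66.3°. About 11.8° remains. I'll push 0.195 rad slowly, then back off and look at wheel and cross directly.

Call:
arm_command:
  targets:
    - [-0.0022,0,0,0,0,0.02]
    - [-0.0033,0,0,0,0,0.03]
    - [-0.0033,0,0,0,0,0.03]
    - [-0.0033,0,0,0,0,0.03]
    - [-0.0033,0,0,0,0,0.03]
    - [-0.0022,0,0,0,0,0.02]
    - [-0.0022,0,0,0,0,0.02]
    - [-0.0011,0,0,0,0,0.01]
    - [-0.0006,0,0,0,0,0.005]
    - [0,0,0,0,0,0]
    - [0,0,0,0,0,0]
    - [0.01,0,0,0,0,0]
    - [0.01,0,0,0,0,0]
    - [0,0,-0.03,0,0,0]
    - [0,0,-0.04,0,0,0]
    - [0,0,-0.04,0,0,0]
    - [0,0,-0.04,0,0,0]
    - [0,0,0,0,0,0]

```text
clock: 15.73
eef_pos: [490.1, -169.4, 183.4]
tcp_rot: [-3.135, -0.009, -0.953]
contact_force: [1.5, 0.2, 0.8]
opening: 0.0
```

```bash
python3 - <<'E'
from arm import *
s=r.sense();p=s["eef_pos"][:2]-[565.2,-84.4];print(s["clock"],s["eef_pos"].round(1),s["tcp_rot"].round(3),s["qpos"].round(2))
g=frame("scene");crop(g,200,110,160,140,5,"s10");w=frame("wrist","w10");print(w["xyz"],w["orientation"])
E
```

```text
15.7333 [ 490.1 -169.4  183.4] [-3.135 -0.009 -0.953] [-0.34  0.24  1.91 -0.    0.98  0.62]
[ 540.33441294 -130.81850499  324.71597558] [ 2.88615593 -0.00562901 -0.95356633]
```

View pics/s10.png

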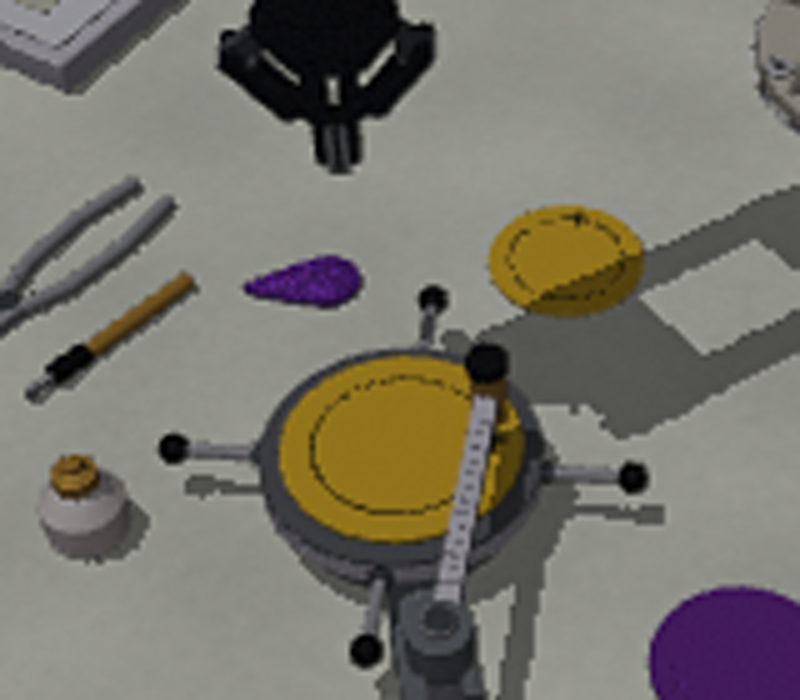

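View pics/w10.png

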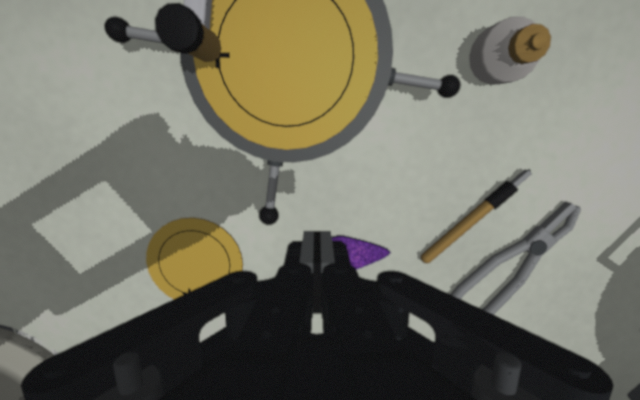

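The wrist view shows the turret near (205,40) with the cross peeking out at (222,56), so we're close. I need a more oblique view of the wheel from the side.

```bash
python3 - <<'E'
from kn import *
f,g=kn(-63.5,.3)
w=frame("wrist");W=np.array([533.9,-38.5,60]);
s=r.sense()
Rt=R.from_euler("xyz",s["tcp_rot"]).as_matrix()
for px in((90,140),(60,120),(120,140)):
  for z in(230,260,300):
    d=ray(w,px);c=W+d*(z-60)/d[2];dx=c-w["xyz"];print(px,z,"tcp",(s["eef_pos"]+dx).round(0),"tool shift",(Rt.T@dx).round(0))
E
```

```text
15.9333 [ 485.1 -167.4  175.2] [ 3.141e+00  1.000e-03 -9.530e-01]
(array([351.68965517, 203.31034483]), np.int32(29)) (array([296.74074074, 182.40740741]), np.int32(54))
tri [533.7 -38.  120.3] 2.3 |k-C| 56.1 q 0.3042769824267118 ang 123.93657827293347
top C [608.3 -58.3] phi [np.float64(-80.6), np.float64(-65.7), np.float64(-43.4)]
 knob-C [-76.4  21.9] 79.5 164.0
scene C [566.4 -84.3] phi [np.float64(-63.5), np.float64(-63.6), np.float64(-63.9), np.float64(-63.5)]
 knob-C [-31.   46.1] 55.6 123.9
(90, 140) 230 tcp [ 564. -169.   85.] tool shift [ 48. -63.  89.]
(90, 140) 260 tcp [ 578. -186.  115.] tool shift [ 70. -66.  59.]
(90, 140) 300 tcp [ 598. -208.  155.] tool shift [ 99. -69.  19.]
(60, 120) 230 tcp [ 563. -187.   85.] tool shift [ 62. -53.  89.]
(60, 120) 260 tcp [ 578. -206.  115.] tool shift [ 86. -53.  59.]
(60, 120) 300 tcp [ 597. -232.  155.] tool shift [118. -54.  19.]
(120, 140) 230 tcp [ 554. -156.   85.] tool shift [ 31. -63.  89.]
(120, 140) 260 tcp [ 567. -170.  115.] tool shift [ 50. -66.  59.]
(120, 140) 300 tcp [ 585. -189.  155.] tool shift [ 76. -69.  19.]
```

Call:
arm_command:
  targets:
    - [0.0235,-0.022,0.0195,0,0,0]
    - [0.0235,-0.022,0.0195,0,0,0]
    - [0.0235,-0.022,0.0195,0,0,0]
    - [0,0,0,0,0,0]
    - [0,0,0,0,0,0]
    - [0,0,0,0,0,0]

```text
clock: 16.48
eef_pos: [578.7, -186.0, 115.7]
tcp_rot: [3.139, 0.003, -0.953]
contact_force: [-0.3, 0.3, 0.4]
opening: 0.0
```

```bash
python3 - <<'E'
from arm import *
w=frame("wrist","w11");print(w["xyz"],proj(w,[533.9,-38.5,60]))
crop(w,0,40,260,190,3,"w11c")
np.savez("w11.npz",**{k:v for k,v in w.items()})
E
```

```text
[ 631.9189825  -148.44678459  259.71196857] [ 90.27859231 139.59477052]
```

View pics/w11c.png

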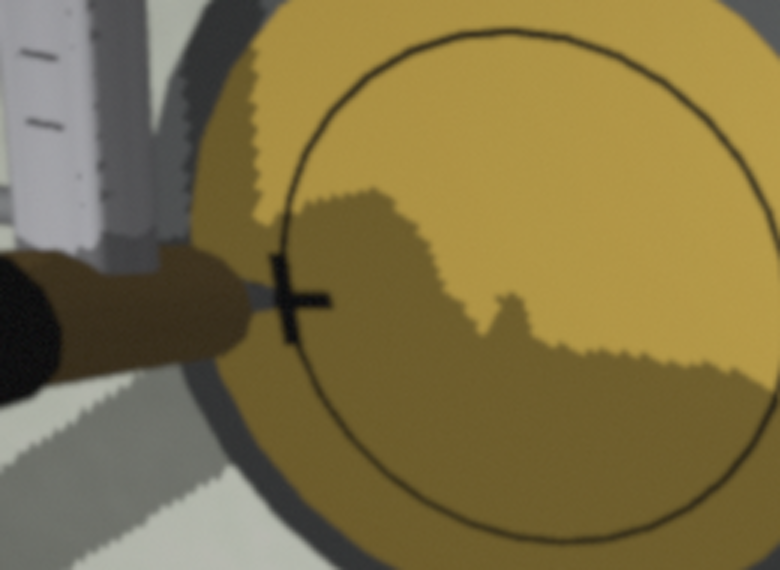

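Very clear: the wheel's tip is near crop (283,298), and the cross centre near (287,301). Zooming for the exact offset, allowing for the 6 mm height difference.

```bash
python3 - <<'E'
from arm import *
w=dict(np.load("w11.npz"))
x0,y0,k=75,120,16
z=cv2.resize(w["image"][y0:y0+36,x0:x0+45],None,fx=k,fy=k,interpolation=cv2.INTER_CUBIC)
z=np.clip(z.astype(float)*1.8,0,255).astype(np.uint8)
# image pixel centre p -> zoom (p-x0+.5)*k-.5
cv2.imwrite("pics/w11z.png",z)
X=on(w,((286.5+.5)/3-.5,(301+.5)/3-.5+40),54);print("cross",X,X[:2]-[565.2,-84.4],np.hypot(*(X[:2]-[565.2,-84.4])),np.degrees(np.arctan2(X[1]+84.4,X[0]-565.2)))
q=proj(w,[X[0],X[1],60]);print("expected wheel px in zoom",(q-[x0,y0]+.5)*k,"cross zoom",(proj(w,X)-[x0,y0]+.5)*k)
E
```

```text
cross [532.5820762  -37.93102047  54.        ] [-32.6179238   46.46897953] 56.77406988820079 125.06612944331626
expected wheel px in zoom [225.38789535 340.22908336] cross zoom [330.66666667 328.        ]
```

View pics/w11z.png

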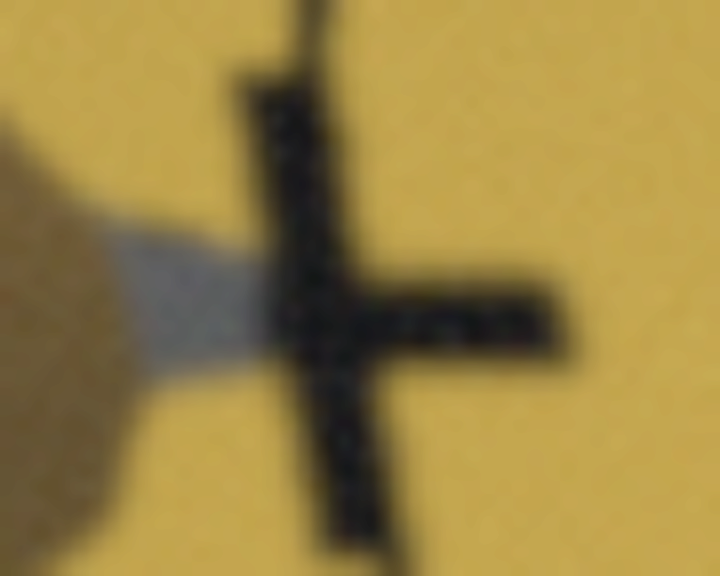

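```bash
python3 - <<'E'
from arm import *
w=dict(np.load("w11.npz"))
z=w["image"][120:156,75:120].astype(float)
print(w["image"].max(2)[134:146,78:104])
z=np.clip(((z-10)/60),0,1)**.6*255
cv2.imwrite("pics/w11g.png",cv2.resize(z.astype(np.uint8),None,fx=16,fy=16,interpolation=cv2.INTER_NEAREST))
E
```

```text
[[ 60  61  63  64  65  66  68  71  76  83  93  93  84  60  34  18  16  24
   50  78  98 106 108 108 109 108]
 [ 60  61  62  59  58  55  54  56  59  65  73  78  73  56  32  19  17  18
   40  70  91 101 103 103 104 104]
 [ 60  60  61  60  56  55  53  53  53  55  59  60  56  45  27  18  16  20
   34  59  78  86  90  88  89  90]
 [ 60  62  60  59  57  55  54  55  53  55  52  53  50  39  24  19  13  16
   26  42  55  62  64  63  63  65]
 [ 59  60  58  57  57  55  54  54  54  53  52  53  47  35  24  17  17  18
   18  26  31  35  34  34  34  37]
 [ 59  59  57  59  57  54  54  52  53  52  53  51  47  35  22  21  15  17
   17  18  18  18  20  19  17  17]
 [ 58  59  58  58  56  56  54  53  52  54  54  54  47  36  22  17  15  14
   16  15  16  17  19  16  19  20]
 [ 60  58  58  59  58  55  53  52  53  54  52  52  49  40  29  22  17  18
   17  14  17  21  24  21  25  28]
 [ 58  58  57  58  56  56  56  56  58  59  62  62  63  56  46  28  15  18
   14  19  31  44  54  55  54  55]
 [ 57  58  57  57  57  58  61  68  73  76  79  82  84  79  65  43  25  20
   21  26  47  68  82  84  85  86]
 [ 58  58  57  57  57  64  75  87  92  95  96  98 100  94  77  52  27  18
   18  29  55  82  98 102 103 103]
 [ 58  57  57  58  60  73  89 100 104 105 106 108 106 101  85  58  33  20
   17  27  54  84 102 107 108 109]]
```

View pics/w11g.png

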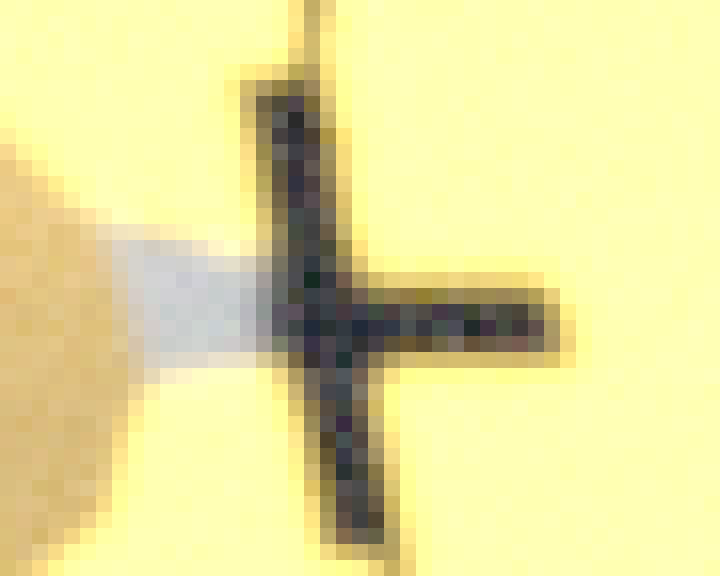

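The holder tip ends near zoom (268,310) and the cross is centred at (320,325). I'll fit the disc outline in this same frame so that wheel and cross share one reference.

```bash
cat > fit.py <<'E'
from arm import *
def circ(pts):
    A=np.c_[2*pts,np.ones(len(pts))];x=np.linalg.lstsq(A,(pts**2).sum(1),rcond=None)[0];return x[:2],np.sqrt(x[2]+x[:2]@x[:2])
def disc(w,wh=None,tol=1.5):
    hsv=cv2.cvtColor(w["image"],cv2.COLOR_BGR2HSV);m=cv2.inRange(hsv,(15,100,40),(38,255,255))
    m=cv2.morphologyEx(m,cv2.MORPH_CLOSE,np.ones((9,9),np.uint8))
    cs=cv2.findContours(m,cv2.RETR_EXTERNAL,cv2.CHAIN_APPROX_NONE)[0]
    c=max(cs,key=cv2.contourArea)[:,0]
    c=c[(c[:,0]>2)&(c[:,0]<637)&(c[:,1]>2)&(c[:,1]<397)]
    pts=np.array([on(w,p,54)[:2] for p in c]);cc=C0.copy();rr=75
    for t in(8,6,4,3,2,2,1.5,1.5):
        k=np.abs(np.hypot(*(pts-cc).T)-rr)<t; cc,rr=circ(pts[k])
    print("disc C",cc.round(2),"r",rr.round(2),k.sum(),len(pts),"angles",np.unique((np.degrees(np.arctan2(*(pts[k]-cc).T[::-1]))//30*30).astype(int)))
    return cc
def rel(w,cc,cross,wheel):
    X=on(w,cross,54)[:2]-cc;W=on(w,wheel,60)[:2]-cc
    for n,v in(("cross",X),("wheel",W)):print(n,v.round(2),"r",np.hypot(*v).round(2),"ang",np.degrees(np.arctan2(v[1],v[0])).round(2))
E
python3 - <<'E'
from fit import *
w=dict(np.load("w11.npz"));cc=disc(w)
z=lambda u,v:(u/16-.5+75,v/16-.5+120)
rel(w,cc,z(320,325),z(268,310))
E
```

```text
disc C [564.41 -83.78] r 74.93 617 777 angles [-180 -150 -120  -90  -60  -30    0   30   60   90  120  150]
cross [-31.97  46.26] r 56.23 ang 124.65
wheel [-29.72  44.96] r 53.9 ang 123.47
```

The disc fit is good (r 74.9), but this radial view mixes the radial offset with height. The knob-based radius also disagrees by about 3 mm. I'll take a second view along the tangent to settle it.

Call:
arm_command:
  targets:
    - [-0.0214,0.025,0,0,0,0]
    - [-0.0214,0.025,0,0,0,0]
    - [-0.0214,0.025,0,0,0,0]
    - [-0.0214,0.025,0,0,0,0]
    - [0,0,0,0,0,-0.12]
    - [0,0,0,0,0,-0.12]
    - [0,0,0,0,0,-0.12]
    - [0,0,0,0,0,-0.12]
    - [0,0,0,0,0,-0.12]
    - [0,0,0,0,0,-0.12]
    - [0,0,0,0,0,-0.12]
    - [0,0,0,0,0,-0.12]
    - [0,0,0,0,0,-0.12]
    - [0,0,0,0,0,-0.12]
    - [0,0,0,0,0,-0.12]
    - [0,0,0,0,0,-0.12]
    - [0,0,0,0,0,-0.12]
    - [0,0,0,0,0,0]
    - [0,0,0,0,0,0]

```text
clock: 18.12
eef_pos: [448.6, -174.5, 118.2]
tcp_rot: [3.141, -0.001, 0.603]
contact_force: [-0.3, 0.1, 0.2]
opening: -0.001
```

```bash
python3 - <<'E'
from fit import *
w=frame("wrist","w12");np.savez("w12.npz",**w);cc=disc(w)
q=proj(w,[533.9,-38.5,57]);print(w["xyz"],q)
x0,y0=int(q[0])-22,int(q[1])-18;print(x0,y0)
z=np.clip(w["image"][y0:y0+36,x0:x0+45].astype(float)*1.6,0,255).astype(np.uint8)
cv2.imwrite("pics/w12z.png",cv2.resize(z,None,fx=16,fy=16,interpolation=cv2.INTER_CUBIC))
E
```

```text
disc C [565.19 -84.05] r 75.13 515 589 angles [-180 -150 -120  -90  -60  -30    0   30   60   90  120  150]
[ 411.26594483 -120.80125314  262.24589452] [544.71070737 116.88697442]
522 98
```

View pics/w12.png

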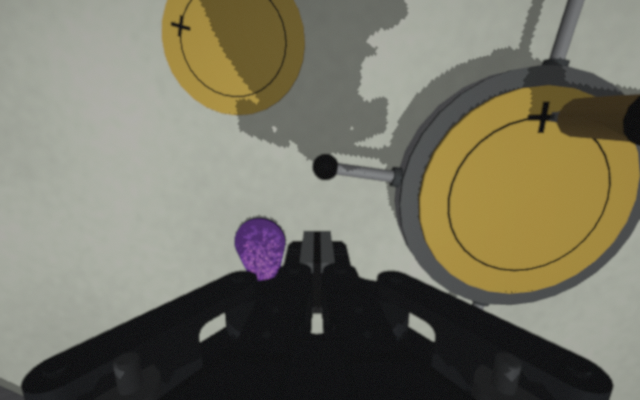

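View pics/w12z.png

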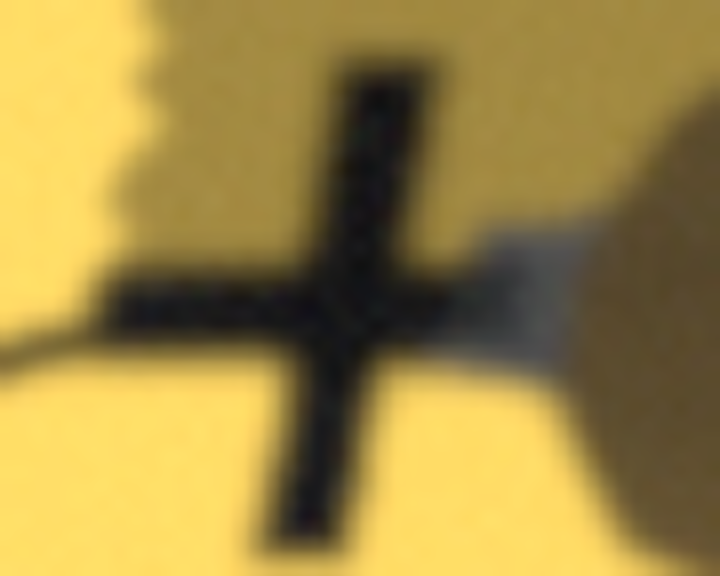

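```bash
python3 - <<'E'
from fit import *
w=dict(np.load("w12.npz"));cc=disc(w)
z=lambda u,v:(u/16-.5+522,v/16-.5+98)
rel(w,cc,z(347,312),z(440,310))
X=on(w,z(347,312),54);q=proj(w,[X[0],X[1],60]);print("expected wheel zoom",(q-[522,98]+.5)*16)
im=w["image"][110:128,540:562].astype(float)
print(w["image"].max(2)[112:124,544:562])
im=np.clip((im-10)/70,0,1)**.6*255
cv2.imwrite("pics/w12g.png",cv2.resize(im.astype(np.uint8),None,fx=32,fy=32,interpolation=cv2.INTER_NEAREST))
E
```

```text
disc C [565.19 -84.05] r 75.13 515 589 angles [-180 -150 -120  -90  -60  -30    0   30   60   90  120  150]
cross [-30.27  46.14] r 55.18 ang 123.27
wheel [-30.85  45.88] r 55.29 ang 123.92
expected wheel zoom [455.27210094 313.04503365]
[[ 12  17  33  60  83  95  96  87  75  69  68  67  66  65  62  59  57  55]
 [ 17  16  35  59  78  89  87  73  59  50  51  53  54  54  54  54  56  54]
 [ 11  15  27  46  59  66  62  53  45  41  42  48  49  51  53  53  55  54]
 [ 14  15  21  28  34  39  38  35  32  34  39  45  49  51  53  54  55  54]
 [ 15  16  16  17  18  20  25  30  30  34  42  45  49  52  53  53  54  54]
 [ 14  18  17  15  17  20  25  27  31  35  42  47  49  53  54  56  55  54]
 [ 18  13  17  21  21  27  32  33  35  38  43  49  50  51  56  56  56  56]
 [ 14  24  32  34  39  42  44  45  44  44  46  48  50  52  55  57  57  56]
 [ 23  48  69  74  76  78  76  69  65  60  56  54  52  54  55  57  57  56]
 [ 38  73 105 116 119 118 115 106 101  96  88  77  66  58  57  57  58  57]
 [ 49  92 128 144 147 148 146 143 140 136 128 114  93  73  61  57  57  58]
 [ 63 106 140 155 160 161 160 159 159 156 152 140 119  91  68  59  58  58]]
```

View pics/w12g.png

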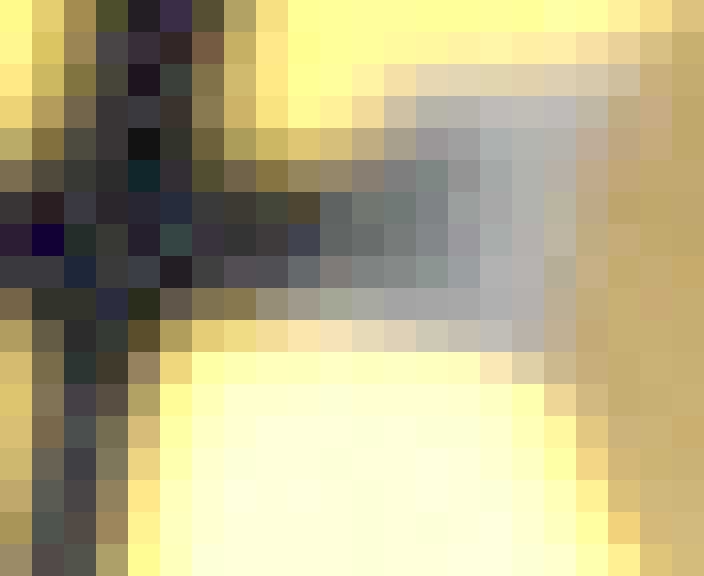

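Silhouettes of a vertical cylinder lie in vertical planes through the camera. So the mean azimuth of the turret's two edges gives the azimuth of the wheel axis, which I can compare with the cross's azimuth in each view. I'll extract the turret edges.

```bash
python3 - <<'E'
from fit import *
for n,(x0,y0) in(("w11",(0,105)),("w12",(540,70))):
    w=dict(np.load(n+".npz"));z=np.clip(w["image"][y0:y0+70,x0:x0+100].astype(float)*1.8,0,255).astype(np.uint8)
    cv2.imwrite(f"pics/{n}t.png",cv2.resize(z,None,fx=8,fy=8,interpolation=cv2.INTER_CUBIC))
E
```

```text
(no output)
```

View pics/w11t.png

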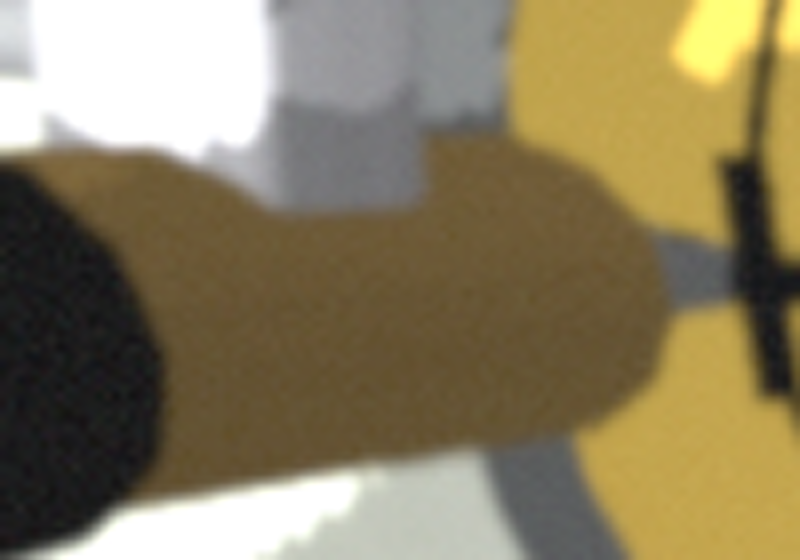

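View pics/w12t.png

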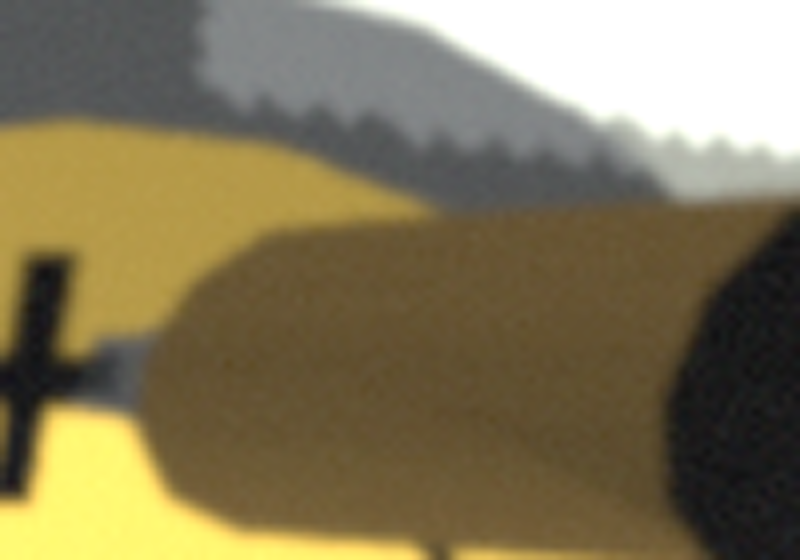

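```bash
python3 - <<'E'
from fit import *
def az(w,p): d=ray(w,p);return np.degrees(np.arctan2(d[1],d[0]))
S={"w11":((0,105),[(10,156),(140,150),(440,135),(500,133)],[(200,488),(300,470),(450,450),(540,440)],[(680,233),(720,242)],[(680,304),(720,299)],(75,120),(320,325)),
"w12":((540,70),[(300,232),(450,215),(600,208),(760,201)],[(250,523),(400,535),(600,545),(680,550)],[(110,340),(145,333)],[(85,406),(130,407)],(522,98),(347,312))}
for n,(o,A,B,GA,GB,oc,cr) in S.items():
    w=dict(np.load(n+".npz"));f=lambda u:((u[0]+.5)/8-.5+o[0],(u[1]+.5)/8-.5+o[1])
    a=[az(w,f(u))%360 for u in A];b=[az(w,f(u))%360 for u in B];ga=[az(w,f(u))%360 for u in GA];gb=[az(w,f(u))%360 for u in GB]
    cp=((cr[0]+.5)/16-.5+oc[0],(cr[1]+.5)/16-.5+oc[1]);X=on(w,cp,54);c=az(w,cp)%360
    d=np.hypot(*(X-w["xyz"])[:2])
    print(n,np.round(a,2),np.round(b,2),"grey",np.round(ga,2),np.round(gb,2),"cross",round(c,2),"dist",d.round(1))
    m=(np.median(a)+np.median(b))/2; g=(np.mean(ga)+np.mean(gb))/2
    print(" half-angle",(np.median(a)-np.median(b))/2,"expected",np.degrees(np.arcsin(11/d)),"turret-cross mm(ccw+)",np.radians(m-c)*d,"grey-cross",np.radians(g-c)*d)
E
```

```text
w11 [127.3  127.25 127.1  127.09] [135.16 135.15 135.31 135.47] grey [130.18 130.55] [132.26 132.26] cross 131.89 dist 149.0
 half-angle -4.0303481472671905 expected 4.234194579136064 turret-cross mm(ccw+) -1.7946282122573536 grey-cross -1.5112746757779705
w12 [37.81 38.   37.93 37.85] [30.   30.   30.13 30.15] grey [35.01 35.2 ] [33.07 33.07] cross 33.83 dist 148.9
 half-angle 3.912822578605823 expected 4.23669117460128 turret-cross mm(ccw+) 0.39179615311480004 grey-cross 0.6732347518864115
```

All silhouette edges are clean verticals. The turret is about 1.5 mm clockwise of the cross and about 0.5 mm outside, so the table needs about 1.5° (0.026 rad) more clockwise. I'll retrace to the contact and give that final nudge.

Call:
arm_command:
  targets:
    - [0,0,0,0,0,0.12]
    - [0,0,0,0,0,0.12]
    - [0,0,0,0,0,0.12]
    - [0,0,0,0,0,0.12]
    - [0,0,0,0,0,0.12]
    - [0,0,0,0,0,0.12]
    - [0,0,0,0,0,0.12]
    - [0,0,0,0,0,0.12]
    - [0,0,0,0,0,0.12]
    - [0,0,0,0,0,0.12]
    - [0,0,0,0,0,0.12]
    - [0,0,0,0,0,0.12]
    - [0,0,0,0,0,0.12]
    - [0.0076,-0.017,0,0,0,0]
    - [0.0076,-0.017,0,0,0,0]
    - [0,0,0.035,0,0,0]
    - [0,0,0.035,0,0,0]
    - [0,0,0.0215,0,0,0]
    - [0,0,0,0,0,0]

```text
clock: 19.75
eef_pos: [482.6, -166.2, 22.5]
tcp_rot: [3.138, 0.005, -0.956]
contact_force: [-0.9, 0.0, 0.0]
opening: -0.002
```

```bash
python3 - <<'E'
from fit import *
s=r.sense();p=s["eef_pos"][:2]-[565.2,-84.4];print(s["clock"],s["eef_pos"].round(1),s["tcp_rot"].round(3),s["contact_force"],np.hypot(*p),np.degrees(np.arctan2(p[1],p[0])))
w=frame("wrist","w13")
E
```

```text
19.75 [ 482.6 -166.2   22.5] [ 3.138  0.005 -0.956] [-8.55499442e-01  1.96691906e-02  8.51040804e-04] 116.22142251829561 -135.28827902615157
```

View pics/w13.png

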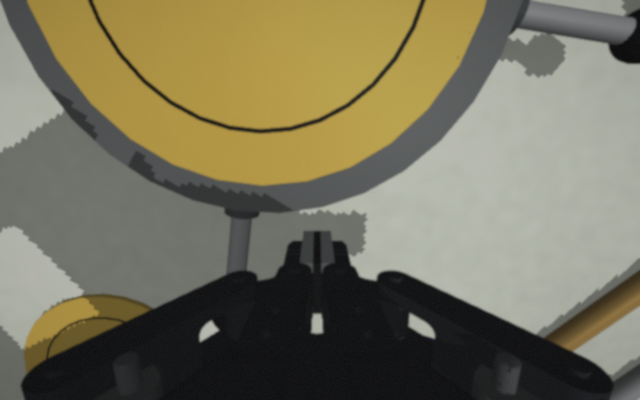

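The finger is back beside spoke b2 (spoke at (240,240), tip at (317,235)) with clearance. Now the final nudge.

Call:
arm_command:
  targets:
    - [-0.01,0,0,0,0,0]
    - [-0.006,0,0,0,0,0]
    - [-0.003,0,0,0,0,0]
    - [-0.001,0,0,0,0,0]
    - [-0.001,0,0,0,0,0.009]
    - [-0.001,0,0,0,0,0.009]
    - [-0.0009,0,0,0,0,0.008]
    - [0,0,0,0,0,0]
    - [0,0,0,0,0,0]
    - [0.005,0,0,0,0,0]
    - [0.015,0,0,0,0,0]
    - [0,0,-0.035,0,0,0]
    - [0,0,-0.035,0,0,0]
    - [0,0,-0.02,0,0,0]
    - [0.035,-0.015,0,0,0,0]
    - [0.035,-0.015,0,0,0,0]
    - [0,0,0,0,0,0]
    - [0,0,0,0,0,0]
    - [0,0,0,0,0,0]

```text
clock: 21.38
eef_pos: [546.5, -206.3, 115.1]
tcp_rot: [3.14, 0.002, -0.979]
contact_force: [-0.1, 0.8, 0.1]
opening: -0.001
```

```bash
python3 - <<'E'
from fit import *
s=r.sense();print(s["clock"],s["eef_pos"].round(1),s["tcp_rot"].round(3))
g=frame("scene");C=np.array([566.5,-84.3])
B=balls(g,-65);C=np.mean([b for _,b in B],0);print(C,[((np.degrees(np.arctan2(*(b-C)[::-1]))-90*k+180)%360-180).round(1) for k,b in B])
w=frame("wrist","w14");np.savez("w14.npz",**w);disc(w)
q=proj(w,[533.9,-38.5,57]);print(w["xyz"],q)
z=lambda x0,y0,ww,hh,k,n:cv2.imwrite(f"pics/{n}.png",cv2.resize(np.clip(w["image"][y0:y0+hh,x0:x0+ww].astype(float)*1.8,0,255).astype(np.uint8),None,fx=k,fy=k,interpolation=cv2.INTER_CUBIC))
x0,y0=max(0,int(q[0])-75),max(0,int(q[1])-35);print(x0,y0);z(x0,y0,100,70,8,"w14t")
E
```

```text
21.3833 [ 546.5 -206.3  115.1] [ 3.14e+00  2.00e-03 -9.79e-01]
[566.54605942 -84.32689593] [np.float64(-64.6), np.float64(-64.7), np.float64(-64.8), np.float64(-64.5)]
disc C [564.62 -83.58] r 74.99 452 551 angles [-180 -150 -120  -90  -60  -30   60   90  120  150]
[ 600.1198566  -169.84977354  259.14092029] [82.53182596 83.19655783]
7 48
```

View pics/w14t.png

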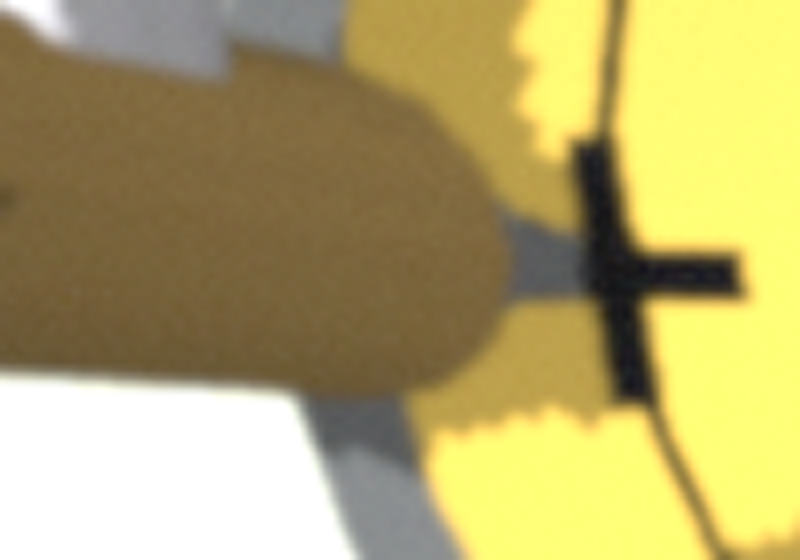

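```bash
python3 - <<'E'
from fit import *
def az(w,p): d=ray(w,p);return np.degrees(np.arctan2(d[1],d[0]))%360
w=dict(np.load("w14.npz"));f=lambda u:((u[0]+.5)/8-.5+7,(u[1]+.5)/8-.5+48)
A=[az(w,f(u)) for u in((250,47),(290,54),(330,66))];B=[az(w,f(u)) for u in((20,372),(150,380),(280,390))]
ga=[az(w,f(u)) for u in((525,222),(575,238))];gb=[az(w,f(u)) for u in((525,299),(575,297))]
c=az(w,f((618,272)));X=on(w,f((618,272)),54);d=np.hypot(*(X-w["xyz"])[:2])
print(np.round(A,2),np.round(B,2),np.round(ga,2),np.round(gb,2),"cross",c,d)
print("half",(B[1]-A[0])/2,np.degrees(np.arcsin(11/d)),"turret-cross",np.radians((A[0]+B[1])/2-c)*d,"grey-cross",np.radians(np.mean(ga+gb)-c)*d)
E
```

```text
[112.19 112.14 112.22] [120.42 120.4  120.44] [115.32 115.54] [117.45 117.22] cross 116.33573169664909 148.41732363007446
half 4.109406830786426 4.250393391274288 turret-cross -0.10411084905065814 grey-cross 0.11890560039736939
```

The wheel axis and the cross now agree to about 0.1 mm tangentially, and to about 0.5 mm radially from the tangent view. I'll raise the tool clear and do a last check of everything, bystanders included.

Call:
arm_command:
  targets:
    - [0,0,-0.04,0,0,0]
    - [0,0,-0.04,0,0,0]
    - [0,0,-0.04,0,0,0]
    - [0,0,-0.03,0,0,0]
    - [0.035,0.02,0,0,0,0]
    - [0.035,0.02,0,0,0,0]
    - [0,0,0,0,0,0]
    - [0,0,0,0,0,0]
    - [0,0,0,0,0,0]
    - [0,0,0,0,0,0]

```text
clock: 22.32
eef_pos: [552.7, -285.8, 265.5]
tcp_rot: [3.141, 0.001, -0.978]
contact_force: [-0.7, -0.2, 0.9]
opening: 0.003
```

```bash
python3 - <<'E'
from kn import *
f,g=kn(-64.6,.3)
for n,h in(("scene",g),("top",f)):
    a=cv2.imread(f"pics/{n}0.png");d=cv2.absdiff(a,h["image"]).max(2)
    o=h["image"].copy();o[d>40]=(0,0,255);cv2.imwrite(f"pics/diff_{n}.png",o)
crop(g,225,130,160,140,5,"s15");w=frame("wrist","w15")
E
```

```text
22.4167 [ 553.1 -285.8  265.7] [ 3.141e+00  1.000e-03 -9.780e-01]
(array([351.68965517, 203.13793103]), np.int32(29)) (array([296.74074074, 182.40740741]), np.int32(54))
tri [534.1 -37.8 120.8] 2.1 |k-C| 56.0 q 0.30369818201824506 ang 123.5088346981652
top C [564.6 -84. ] phi [np.float64(-64.7), np.float64(-64.9), np.float64(-64.6), np.float64(-64.9)]
 knob-C [-32.2  47.6] 57.4 124.1
scene C [566.4 -84.1] phi [np.float64(-64.5), np.float64(-64.8), np.float64(-64.9), np.float64(-64.9)]
 knob-C [-30.9  45.9] 55.4 124.0
```

View pics/diff_scene.png

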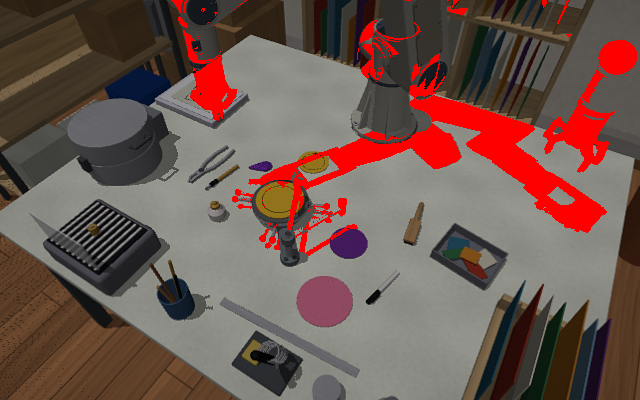

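View pics/s15.png

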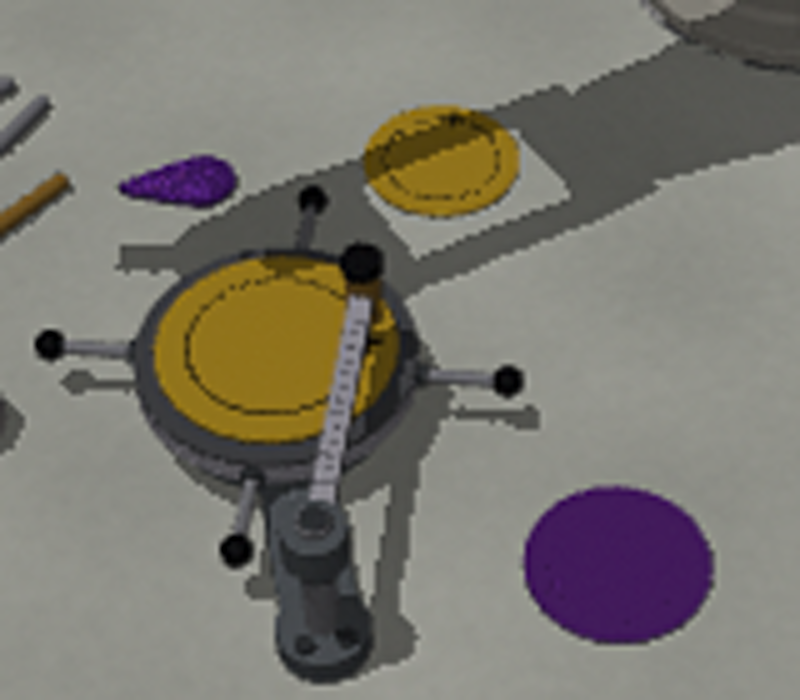

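View pics/w15.png

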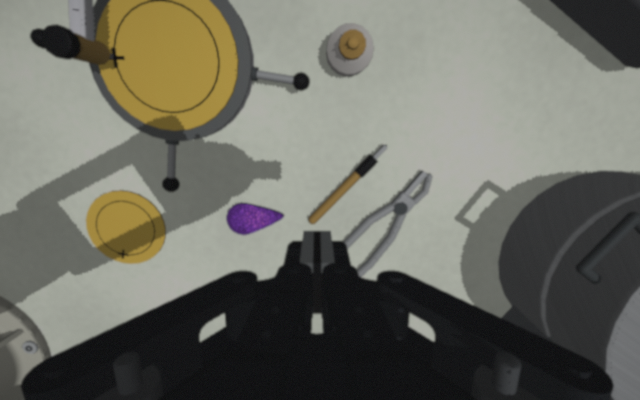

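The scene difference image marks only the machine's moving parts and the robot with its shadows; no bystander moved. The tool is clear and touching nothing, so I'm handing in.

```bash
python3 - <<'E'
from rig import r
s=r.sense();print(s["clock"],s["qvel"].round(3),s["contact_force"]);print(r.sign_off())
E
```

```text
22.4667 [-0.001  0.002 -0.005 -0.002 -0.001  0.   ] [ 0.70821887 -0.18494116 -1.47502345]
the job is handed in; nothing more can be done
None
```

The cutting wheel now stands above the pen-marked cross, as far as my views can measure, and I handed the job in at 22.5 s of the 72 s limit. I swung the arm in with closed fingertips from 1.14 to about 0.30 rad. I then turned the turntable about 78.5° clockwise by pushing one spoke, with a last small nudge after a close look. Nothing was gripped and the glass was not touched.

**Wheel over cross:** the wrist view after the last nudge put the wheel's axis within about 0.1 mm of the cross along the pen circle. An earlier view along the tangent put it about 0.5 mm outside the circle, and I left that uncorrected.

**Radius readings that disagree:** measured from the knob, the wheel's distance from the axis should be 55 mm. The scene camera gave 55.4, both cameras together 56.0, and the top camera alone 57.4. I trusted the close views over the top one. All of them suggest the wheel may sit 0.5 to 1 mm too far out.

**Disc and bystanders:**
- **Disc:** it fits as a circle of 75.0 mm radius, within about 1 mm of the turntable's axis.
- **Bystanders:** comparing scene pictures from the start and the end shows only the machine's moving parts, the robot and its shadows changed. I did not examine the same comparison from the top camera.
- **Forces:** the readings I took were below about 2.5 N, and at hand-in the robot was clear of everything.

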